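# Set up the welding bench: flange on its post, spatter guard over the bar

### The job

Get the bench ready for the next weld: first slide the necked flange, neck up, over the slim locating post until it sits flat on the base, and then drape the saddle-shaped spatter guard over the square bar, under the work light and between the two cheek plates, so that it rests level with one leg on each side. Set both down without dropping them, let go, and leave the other things on the bench where they are.

Things in the scene. Friction and masses are not known exactly. Their poses are not given: they have to be found in the camera images.
- flange: steel weld-neck flange (loose, 0.5 to 0.85 kg), standing neck up on the bench: disc of diameter 90, 12 mm thick, and on it a round neck of diameter 54, overall height 60 mm; bore of diameter 40 right through. Origin: centre of the underside, z axis up along the bore. Grip the neck from outside
- guard: spatter guard (loose, 0.25 to 0.45 kg): saddle of 3 mm sheet steel, an upside-down U standing on two legs. 100 mm long along its y, 44 wide along x; gap between the legs 38 mm (along x), roof top 55 mm above the feet. Origin: midway between the feet, at foot level; z up. The same when turned half round
- guard_crown (a point): underside of the guard's roof, at its centre, 52 mm above the guard's origin
- bar_stand: bar stand, fixed: base plate 12 mm thick; horizontal square steel bar 24 x 24 mm along the stand's y, its top 115 mm up, between two upright cheek plates (inner faces at y = +-98 mm, 60 mm wide along x, 130 mm high). Origin: on the bench below the middle of the bar; x points away from the robot
- bar_top (a point): middle of the bar's top face, 115 mm above the bench
- slim_post: the slim locating post, fixed: round base of diameter 100, 15 mm thick, with an upright post of diameter 36 that stands 75 mm above the base, its top edge bevelled over 11 mm. The flange fits over it with 2 mm clearance all round. Origin: centre of the base's underside, on the bench
- slim_post_seat (a point): centre of the top face of the slim post's base (15 mm above the bench), on which the flange must sit
- thick_post: the thick locating post, fixed: same base and height but post of diameter 56; the flange does not fit it. Origin: centre of the base's underside
- tape: closed tape measure, a grey block 62 x 30 x 58 mm; bystander. Origin: underside centre or middle, on the bench
- wrench: steel wrench 200 mm long lying flat; bystander. Origin: underside centre or middle, on the bench
- flat_ring: flat steel ring without a neck, outside diameter 90, hole 60, 12 mm high; bystander, not the flange. Origin: underside centre or middle, on the bench
- hammer: hammer lying flat, 260 mm long; bystander. Origin: underside centre or middle, on the bench
- angle: offcut of steel angle, 150 x 40 x 40 mm; bystander. Origin: underside centre or middle, on the bench
- guard_tab (a point): middle of the upright gripping tab on the guard's roof, 76 mm above the feet (the guard's origin); the tab is 12 mm thick along the guard's y, 44 mm wide along x, 42 mm high, its top 97 mm above the feet
- light_edge (a point): middle of the lower front edge of the stand's work-light bar, 240 mm above the bench: aluminium, 71 mm deep (stand's x from +14 to +85 mm), 240 long, 24 high, on two posts at x = 75, y = +-92 mm. A gripper pointing straight down at the bar would strike it: come from the stand's -x side, tool leaning back about 40 degrees
Mind the look-alikes: they are no part of the job. Leave any brown look-alike of the guard alone. What is shaped like the flange but yellow is not meant.

How it is judged:
By the outcome, as a careful person would: the job done as asked, in the order asked, and still so for the second after the job is handed in, with the robot touching nothing.
It also fails if it takes over 69 s, if anything falls off the work surface, if the arm or the gripper's body presses on something with over 40 N, if the wrist force passes 120 N, or if a joint passes its speed limit or range.

### The arm

A 6-joint arm with a two-finger parallel gripper is mounted at the origin on the work surface. World frame = base frame: x ahead of the robot, y to its left, z up, the work surface at z = 0. Lengths are in mm, angles in rad, forces in N, time in s.
With the tool pointing down it reaches from about 300 to 1000 mm from the base axis. Payload 5.1 kg.
Tool frame: the origin (TCP) lies at the very end of the fingers, on their centre line; the grasp point (between the pads) lies 19 mm behind it; z points along the fingers, y is the line along which they close (so a half turn about z gives the same grasp; the last joint's range is limited). The gripper opens to 95 mm and grips with 3 to 60 N. Pads are 20 mm wide; open, the fingers measure 119 mm over their backs; the gripper's body (75 mm by 180 mm) begins 59 mm behind the grasp point.
Start: joints at [-1.188, 0.124, 1.65, -0, 1.367, -0.083], TCP at [291.907, -580.754, 214.656] pointing down, gripper open.
Joint ranges: [-2.61, 2.61], [-1.02, 2.33], [0.03, 2.71], [-1.35, 4.49], [0.32, 2.68], [-2.91, 2.91]. Speed limits (rad/s): [2.57, 2.57, 3.14, 3.14, 3.14, 3.14].

### API

Orientations are given as a 3x3 rotation matrix whose columns are the frame's x, y, z axes.
In Python, from bench import telemetry, cams, order gives the robot as it stands.
- The arm moves only by the tool apply_moves, never from a script. Its argument "moves" is a list of rows, each a list of 3 entries, a list of its own where there are three numbers: the shift along the tool's x, y, z in mm, then the turn about the tool's z in degrees, then the opening, from 0 (shut) to 1 (fully open). A call has exactly 8 rows; each row shifts and turns the commanded pose from where the row before left it, along the tool's axes as they then stand; what a row does not reach is not made up. A row lasts 1/12 s, in which the tool goes at most 41.7 mm and 7.16 degrees, less where a joint would pass 70% of its speed; a pose out of reach is approached as far as the arm can. A call with a gripper value outside its range is refused whole. The fingers move at their own pace and stop on an object; "newtons" is the grip in N (left out, the last holds). Time passes only in rows, so rows that do not move let the fingers close, or fill a call up. It gives the time, the measured TCP pose, the force, the opening and the grip force at its end, in the units of the state.
- telemetry.sense(): the state, without advancing time (a new reading comes with each control period).
- cams.snapshot(name): name is "scene" or "top" or "wrist"; returns a dict with "image" (420x560x3 uint8, red, green, blue), "fx", "fy", "cx", "cy" (pixels), "R" (3x3) and "t" (3): a world point X has camera coordinates R X + t. Camera axes: x right, y down, z forward; pixel columns grow to the right and rows downward; lengths in mm; the calibration is good to about 2 mm. A picture is of the moment at which its call begins. There is no depth.
- order.job_done(): hands the job in; it is judged then, once.
The state is a dict: "t": time; "qpos": joint angles; "joint_velocities": joint speeds; "effort": joint torques, N m; "eef_pos": TCP position; "orientation": TCP orientation; "force": force on the tool from outside, world axes, zero at the start; "ft_torque": the same for the moment, N m; "opening": finger opening in mm; "finger_force": force on a finger pad.
Only numpy, scipy, OpenCV 4.12 (cv2) and the standard library are available. Lean on these libraries where they do the work, as an engineer would, in place of code of your own. Each camera call takes 0.05 s, during which the arm holds its last target. There are 200 camera calls.

## Working session

There is one attempt and no reset: what is moved stays moved. The work goes in short steps, Python scripts to look and compute and a tool call to move; the robot and the scene stay as the last step left them, time stands still between calls to the robot, and variables do not carry over. Pictures are saved under pics/ and viewed, at most 10 in all, crops included, and the job is handed in when it is done.

Besides the shell and the picture viewer there is one more tool, called after "Call:" by a JSON object that holds its "fn" and its "kwargs". apply_moves: Moves the arm, as the interface text tells. Its arguments: {"type":"object","properties":{"moves":{"type":"array","items":{"type":"array"}},"newtons":{"type":"number"}},"required":["moves"]}

```bash
mkdir -p pics; ls
python3 - <<'E'
from bench import telemetry,cams
import cv2,numpy as np,pickle
s=telemetry.sense();print({k:np.round(v,3).tolist() for k,v in s.items()})
for n in("scene","top","wrist"):
    c=cams.snapshot(n);pickle.dump(c,open(f"pics/{n}0.pkl","wb"));cv2.imwrite(f"pics/{n}0.png",c["image"][:,:,::-1])
    print(n,c["fx"],c["cx"],c["cy"],np.round(c["R"],3).tolist(),np.round(c["t"],1),np.round(-c["R"].T@c["t"],0))
E
```

```text
pics
{'t': 0.0, 'qpos': [-1.188, 0.124, 1.652, 0.0, 1.367, -0.083], 'joint_velocities': [-0.001, -0.002, 0.0, -0.0, -0.001, 0.002], 'effort': [-0.001, -41.76, -35.993, 0.077, 0.049, -0.0], 'eef_pos': [291.67, -580.157, 213.382], 'orientation': [[0.893, 0.449, -0.001], [0.449, -0.893, 0.002], [0.0, -0.002, -1.0]], 'force': [-0.299, 1.029, -0.61], 'ft_torque': [-0.008, -0.006, -0.014], 'finger_force': 0.0, 'opening': 94.855}
scene 537.2858045132285 291.01976903256366 205.24158307930054 [[-0.803, 0.596, -0.0], [0.322, 0.433, -0.842], [-0.502, -0.676, -0.54]] [ 386.   -26.  1960.6] [1302. 1106. 1037.]
top 471.8722770667871 278.476016840089 212.02447148592276 [[-0.004, -1.0, 0.001], [-0.987, 0.004, -0.161], [0.161, -0.001, -0.987]] [1.0000e-01 4.9120e+02 1.5572e+03] [2.350e+02 1.000e+00 1.616e+03]
wrist 355.9062963747565 277.92356292609605 205.22785783258172 [[0.449, -0.893, -0.001], [-0.864, -0.435, 0.252], [-0.225, -0.113, -0.968]] [-649.9  -28.9  387.5] [ 354. -550.  382.]
```

View pics/scene0.png

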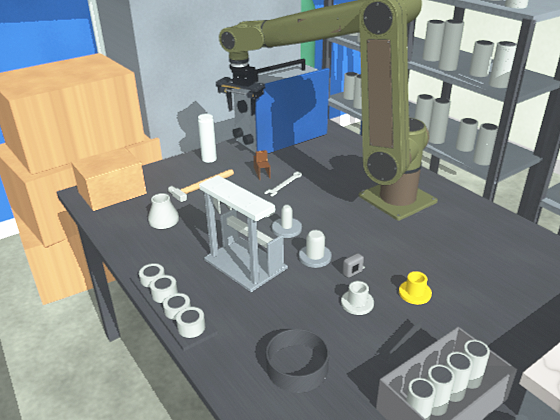

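View pics/top0.png

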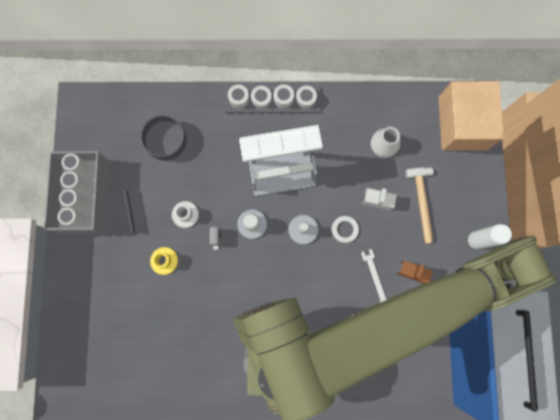

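The scene view shows the grey flange at about (357,297), the yellow one at (415,288), the thick post at (315,247), the slim post at (287,222) and the stand at (240,235). In the top view the flange is at (185,214), the thick post at (252,223), the slim post at (304,229), the ring at (345,229), the stand at (283,165), a grey candidate for the guard at (380,198) and its brown look-alike at (415,271).

```bash
cat > h.py <<'E'
import numpy as np,cv2,pickle
def load(n): return pickle.load(open(f"pics/{n}.pkl","rb"))
def snap(n,tag):
    from bench import cams
    c=cams.snapshot(n);pickle.dump(c,open(f"pics/{tag}.pkl","wb"));return c
def ray(c,u,v):
    d=c["R"].T@np.array([(u-c["cx"])/c["fx"],(v-c["cy"])/c["fy"],1.]);return -c["R"].T@c["t"],d/np.linalg.norm(d)
def plane(c,u,v,z):
    o,d=ray(c,u,v);return o+d*(z-o[2])/d[2]
def tri(*obs):
    A=np.zeros((3,3));b=np.zeros(3);P=[]
    for c,u,v in obs:
        o,d=ray(c,u,v);M=np.eye(3)-np.outer(d,d);A+=M;b+=M@o;P.append((M,o))
    X=np.linalg.solve(A,b);return X,[float(np.linalg.norm(M@(X-o))) for M,o in P]
def proj(c,X):
    p=c["R"]@np.asarray(X,float)+c["t"];return np.array([c["fx"]*p[0]/p[2]+c["cx"],c["fy"]*p[1]/p[2]+c["cy"]])
E
python3 - <<'E'
from h import *
t=load("top0");s=load("scene0");w=load("wrist0")
I=t["image"][110:290,140:440,::-1];a=cv2.resize(I,(800,480),interpolation=cv2.INTER_CUBIC);cv2.imwrite("pics/a.png",a)
I=s["image"][140:320,170:440,::-1];b=cv2.resize(I,(400,267),interpolation=cv2.INTER_CUBIC)
W=cv2.resize(w["image"][:,:,::-1],(356,267));cv2.imwrite("pics/b.png",np.vstack([cv2.resize(s["image"][140:320,170:440,::-1],(800,533),interpolation=cv2.INTER_CUBIC)]))
for n,u,v,z in [("flange",185,214,60),("thick",252,223,90),("slim",304,229,90),("guard",380,198,60),("ring",345,229,12),("brown",415,271,60),("bar",283,172,115),("tape",214,237,58)]:
    X=plane(t,u,v,z);print(n,np.round(X),"scene",np.round(proj(s,X)))
E
```

```text
flange [482. 310.  60.] scene [358. 283.]
thick [447.  85.  90.] scene [317. 231.]
slim [427. -85.  90.] scene [289. 205.]
guard [ 534. -343.   60.] scene [221. 190.]
ring [ 436. -229.   12.] scene [262. 207.]
brown [ 291. -448.   60.] scene [262. 160.]
bar [611. -17. 115.] scene [252. 228.]
tape [405. 212.  58.] scene [355. 255.]
```

View pics/a.png

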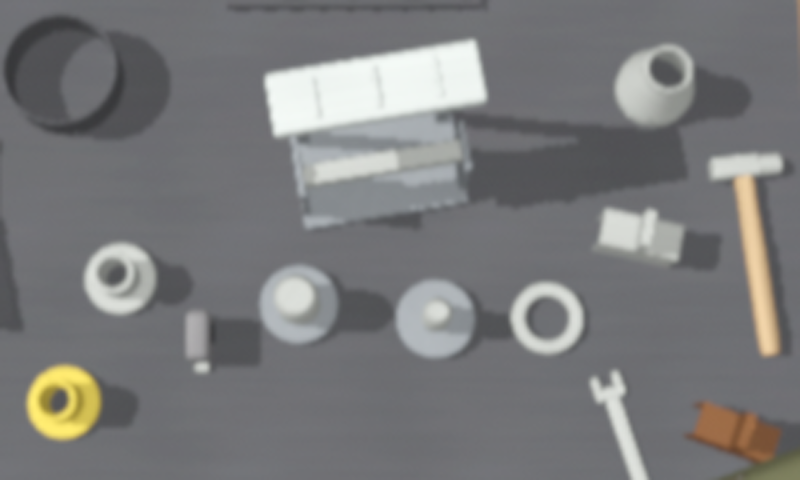

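View pics/wrist0.png

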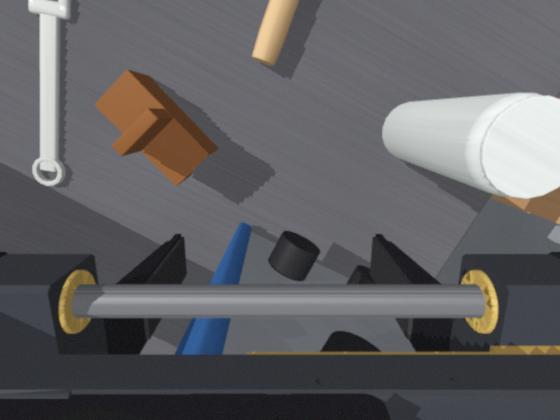

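The top crop shows the flange at (118,275), the tape at (197,335), the thick post at (297,300), the slim post at (435,316), the stand's bar from (310,172) to (465,150), and the grey guard with its tab at (645,232). The wrist view shows only the brown look-alike, at (155,130). I'll plan the travel to the flange, turning so that the camera sits on the robot's side.

```bash
cat >> h.py <<'E'
def plan(goal,yaw=None,op=1,maxs=38,n=None):
    """rows from the present pose to TCP goal (world) and yaw of tool x (deg), tool pointing down"""
    from bench import telemetry
    s=telemetry.sense();R=s["orientation"].copy();p=s["eef_pos"];y0=np.degrees(np.arctan2(R[1,0],R[0,0]))
    t=0 if yaw is None else -((yaw-y0+540)%360-180)
    d=np.asarray(goal,float)-p
    m=n or 8*int(np.ceil(max(np.linalg.norm(d)/maxs,abs(t)/7.1)/8))
    e=p.copy();rows=[]
    for i in range(m):
        sh=np.round(R.T@(p+d*(i+1)/m-e),0 if n is None and m>8 else 1);tr=round(t/m,1)
        e=e+R@sh;a=np.radians(tr);R=R@np.array([[np.cos(a),-np.sin(a),0],[np.sin(a),np.cos(a),0],[0,0,1]])
        rows.append([sh.tolist(),tr,op])
    for i in range(0,m,8): print(rows[i:i+8])
    print("end",np.round(e,1),"yaw0",round(y0,2),"pos",np.round(p,1))
E
python3 -c "
from h import *
plan([552,310,214],180)"
```

```text
[[[20.0, -21.0, 0.0], np.float64(-4.8), 1], [[21.0, -20.0, 0.0], np.float64(-4.8), 1], [[23.0, -17.0, 0.0], np.float64(-4.8), 1], [[25.0, -16.0, 0.0], np.float64(-4.8), 1], [[25.0, -13.0, 0.0], np.float64(-4.8), 1], [[27.0, -12.0, 0.0], np.float64(-4.8), 1], [[28.0, -9.0, 0.0], np.float64(-4.8), 1], [[28.0, -7.0, 0.0], np.float64(-4.8), 1]]
[[[28.0, -4.0, 0.0], np.float64(-4.8), 1], [[29.0, -2.0, 0.0], np.float64(-4.8), 1], [[29.0, 1.0, 0.0], np.float64(-4.8), 1], [[29.0, 3.0, 0.0], np.float64(-4.8), 1], [[29.0, 5.0, 0.0], np.float64(-4.8), 1], [[28.0, 8.0, 0.0], np.float64(-4.8), 1], [[27.0, 10.0, 0.0], np.float64(-4.8), 1], [[26.0, 12.0, 0.0], np.float64(-4.8), 1]]
[[[25.0, 14.0, 0.0], np.float64(-4.8), 1], [[24.0, 17.0, 0.0], np.float64(-4.8), 1], [[23.0, 18.0, 1.0], np.float64(-4.8), 1], [[20.0, 20.0, -0.0], np.float64(-4.8), 1], [[19.0, 22.0, -0.0], np.float64(-4.8), 1], [[17.0, 24.0, -0.0], np.float64(-4.8), 1], [[16.0, 24.0, -0.0], np.float64(-4.8), 1], [[13.0, 26.0, -0.0], np.float64(-4.8), 1]]
[[[10.0, 27.0, -0.0], np.float64(-4.8), 1], [[9.0, 28.0, -0.0], np.float64(-4.8), 1], [[6.0, 28.0, -0.0], np.float64(-4.8), 1], [[4.0, 29.0, -0.0], np.float64(-4.8), 1], [[1.0, 29.0, -0.0], np.float64(-4.8), 1], [[-1.0, 29.0, -0.0], np.float64(-4.8), 1], [[-4.0, 29.0, -0.0], np.float64(-4.8), 1], [[-5.0, 28.0, -0.0], np.float64(-4.8), 1]]
end [551.5 310.  213.9] yaw0 26.69 pos [ 291.7 -580.3  213.7]
```

Call:
{"fn": "apply_moves", "kwargs": {"moves": [[[20,-21,0],-4.8,1],[[21,-20,0],-4.8,1],[[23,-17,0],-4.8,1],[[25,-16,0],-4.8,1],[[25,-13,0],-4.8,1],[[27,-12,0],-4.8,1],[[28,-9,0],-4.8,1],[[28,-7,0],-4.8,1]], "newtons": 40}}

```text
t: 0.82
eef_pos: [356.8, -356.1, 214.2]
orientation: [[0.418, 0.909, -0.0], [0.909, -0.418, 0.001], [0.0, -0.0, -1.0]]
force: [-0.9, 0.1, 0.5]
opening: 94.8
finger_force: 0.0
```

Call:
{"fn": "apply_moves", "kwargs": {"moves": [[[28,-4,0],-4.8,1],[[29,-2,0],-4.8,1],[[29,1,0],-4.8,1],[[29,3,0],-4.8,1],[[29,5,0],-4.8,1],[[28,8,0],-4.8,1],[[27,10,0],-4.8,1],[[26,12,0],-4.8,1]]}}

```text
t: 1.48
eef_pos: [422.2, -134.2, 214.5]
orientation: [[-0.237, 0.971, 0.0], [0.971, 0.237, 0.0], [0.0, 0.0, -1.0]]
force: [0.4, 0.3, -1.2]
opening: 95.1
finger_force: 0.0
```

```bash
python3 -c "
from h import *
snap('wrist','w1')"
```

Call:
{"fn": "apply_moves", "kwargs": {"moves": [[[25,14,0],-4.8,1],[[24,17,0],-4.8,1],[[23,18,0],-4.8,1],[[20,20,0],-4.8,1],[[19,22,0],-4.8,1],[[17,24,0],-4.8,1],[[16,24,0],-4.8,1],[[13,26,0],-4.8,1]]}}

```text
t: 2.2
eef_pos: [486.6, 88.4, 214.4]
orientation: [[-0.789, 0.614, -0.0], [0.614, 0.789, -0.0], [0.0, -0.0, -1.0]]
force: [0.1, 0.3, -0.2]
opening: 94.8
finger_force: 0.0
```

```bash
python3 -c "
from h import *
snap('wrist','w2')"
```

Call:
{"fn": "apply_moves", "kwargs": {"moves": [[[10,27,0],-4.8,1],[[9,28,0],-4.8,1],[[6,28,0],-4.8,1],[[4,29,0],-4.8,1],[[1,29,0],-4.8,1],[[-1,29,0],-4.8,1],[[-4,29,0],-4.8,1],[[-5,28,0],-4.8,1]]}}

```text
t: 2.92
eef_pos: [552.0, 310.6, 214.2]
orientation: [[-1.0, -0.008, -0.001], [-0.008, 1.0, -0.0], [0.001, -0.0, -1.0]]
force: [0.4, -0.2, 0.7]
opening: 95.1
finger_force: 0.0
```

```bash
python3 -c "
from h import *
c=[load('w1'),load('w2'),snap('wrist','w3'),snap('scene','s3'),snap('top','t3')]
I=[x['image'][:,:,::-1] for x in c]
top=np.hstack([cv2.resize(i,(400,300)) for i in I[:2]]);b=np.hstack([cv2.resize(I[2],(400,300)),cv2.resize(I[4],(400,300))])
cv2.imwrite('pics/c.png',np.vstack([top,b]))
from bench import telemetry;s=telemetry.sense();print(s['t'],np.round(s['eef_pos'],1),np.round(s['orientation'],3))
"
```

```text
3.0667 [551.6 310.5 213.8] [[-1.    -0.006 -0.001]
 [-0.006  1.    -0.001]
 [ 0.001 -0.001 -1.   ]]
```

View pics/c.png

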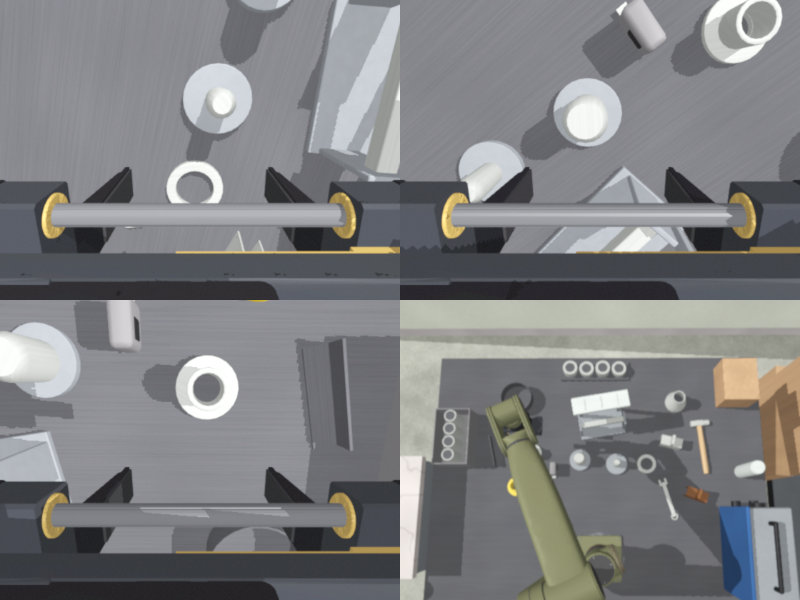

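The combined picture shows four things:
- **w1:** slim post and base at full-size pixel (305,137), ring at (272,262).
- **w2:** thick post at (262,156), flange at (476,50).
- **w3:** flange at (291,122), tape at (173,30). The angle offcut is the dark piece at (470,130).
- **Top view:** nothing has been disturbed.

I'll measure the flange and the slim post next.

```bash
cat >> h.py <<'E'
def blob(c,u,v,lo,hi=(180,255,255),hull=True):
    """ellipse of the outer contour of the colour blob at (u,v); lo/hi in HSV"""
    m=cv2.inRange(cv2.cvtColor(c["image"],cv2.COLOR_RGB2HSV),lo,hi)
    cs,_=cv2.findContours(m,cv2.RETR_EXTERNAL,cv2.CHAIN_APPROX_NONE)
    cs=[k for k in cs if len(k)>8 and cv2.pointPolygonTest(k,(float(u),float(v)),True)>-4]
    k=max(cs,key=cv2.contourArea);k=cv2.convexHull(k) if hull else k
    return k,cv2.fitEllipse(k)
E
python3 - <<'E'
from h import *
w1,w2,w3,t,s=[load(x) for x in("w1","w2","w3","top0","scene0")]
f=lambda e:np.round([*e[0],*e[1],e[2]],1)
def px(c,u,v): return cv2.cvtColor(c["image"],cv2.COLOR_RGB2HSV)[v,u].tolist()
print("bench",px(w3,380,100),px(w1,200,150),px(t,330,260),"disc",px(w3,260,135),"bore",px(w3,291,122),"base",px(w1,275,160),px(t,296,234),"post",px(w1,305,140),px(t,185,212))
for nm,c,u,v,V,z in [("flange",w3,262,140,215,12),("flange",t,182,222,150,12),("slim",w1,280,160,165,15),("slim",t,296,234,130,15),("slim",w1,308,140,235,90),("thick",w2,240,170,165,15),("thick",t,245,230,130,15)]:
    try:
        k,e=blob(c,u,v,(0,0,V));X=plane(c,*e[0],z)
        print(nm,f(e),np.round(X,1),"diam",[round(float(a*np.linalg.norm(X+c["R"].T@c["t"])/c["fx"]),1) for a in e[1]])
    except Exception as ex: print(nm,ex)
E
```

```text
bench [107, 12, 144] [120, 10, 148] [113, 9, 116] disc [60, 5, 218] bore [124, 16, 115] base [106, 13, 218] [100, 12, 188] post [53, 4, 255] [110, 9, 87]
flange [289.9 122.   85.8  89.4   7. ] [490.3 321.1  12. ] diam [89.4, 93.2]
flange [184.2 214.   26.2  27.1  15.5] [490.1 322.6  12. ] diam [92.1, 95.2]
slim [304.4 136.9  97.2  98.6  24.8] [437.  -83.6  15. ] diam [100.9, 102.4]
slim [302.4 228.9  29.8  30.7 178.3] [436.4 -83.2  15. ] diam [102.0, 105.3]
slim [311.3 141.4  27.3  35.6  10. ] [436.9 -82.2  90. ] diam [22.6, 29.5]
thick [262.7 156.6  94.5  96.6 142.6] [455.6  91.4  15. ] diam [98.5, 100.7]
thick [251.1 223.5  29.1  30.8   8.6] [455.8  92.2  15. ] diam [99.7, 105.8]
```

Run:
```python
from h import *
w1,w3,t=[load(x) for x in("w1","w3","top0")]
print("flange disc",tri((w3,289.9,122),(t,184.2,214)));print("slim base",tri((w1,304.4,136.9),(t,302.4,228.9)))
_,e=blob(t,304,227,(0,0,225));print(e);print("slim top",tri((w1,311.3,141.4),(t,*e[0])))
plan([490.2,321.5,110],180,n=8)
```

```text
flange disc (array([489.71401142, 321.28514708,  16.86763702]), [0.528921118122023, 0.5289211181219547])
slim base (array([438.53071844, -84.27668612,  -1.21814419]), [0.08241571426654866, 0.08241571426659035])Traceback (most recent call last):
  File "<stdin>", line 4, in <module>
  File "h.py", line 36, in blob
    k=max(cs,key=cv2.contourArea);k=cv2.convexHull(k) if hull else k
ValueError: max() iterable argument is empty
```

Call:
{"fn": "apply_moves", "kwargs": {"moves": [[[8,1,13],0,1],[[8,2,13],0,1],[[8,1,13],0,1],[[8,1,13],0,1],[[8,2,13],0,1],[[7,1,13],0,1],[[7,1,13],0,1],[[7,2,13],0,1]]}}

```text
t: 3.73
eef_pos: [490.1, 319.8, 109.6]
orientation: [[-1.0, -0.004, 0.0], [-0.004, 1.0, -0.0], [-0.0, -0.0, -1.0]]
force: [-0.3, 0.7, -0.2]
opening: 94.7
finger_force: 0.0
```

Call:
{"fn": "apply_moves", "kwargs": {"moves": [[[0,0,18],0,1],[[0,0,18],0,1],[[0,0,18],0,1],[[0,0,18],0,1],[[0,0,12],0,1],[[0,0,4],0,1],[[0,0,0],0,0.3],[[0,0,0],0,0.3]]}}

```text
t: 4.4
eef_pos: [491.0, 320.5, 23.1]
orientation: [[-1.0, -0.005, 0.001], [-0.005, 1.0, 0.0], [-0.001, 0.0, -1.0]]
force: [0.6, -0.4, 0.7]
opening: 86.4
finger_force: 0.0
```

Call:
{"fn": "apply_moves", "kwargs": {"moves": [[[0,0,0],0,0.3],[[0,0,0],0,0.3],[[0,0,0],0,0.3],[[0,0,0],0,0.3],[[0,0,-3],0,0.3],[[0,0,-6],0,0.3],[[0,0,-6],0,0.3],[[0,0,-6],0,0.3]]}}

```text
t: 5.07
eef_pos: [489.4, 319.6, 42.7]
orientation: [[-1.0, -0.005, -0.003], [-0.005, 1.0, -0.001], [0.003, -0.001, -1.0]]
force: [0.8, 0.3, -6.8]
opening: 53.6
finger_force: 40.0
```

Run:
```python
from h import *
from bench import telemetry;s=telemetry.sense();print(s['t'],np.round(s['eef_pos'],1),np.round(s['orientation'],3).tolist(),s['opening'],s['finger_force'],s['force'])
plan([437,-83.5,120],180)
```

```text
5.0667 [489.4 319.6  42.7] [[-1.0, -0.005, -0.003], [-0.005, 1.0, -0.001], [0.003, -0.001, -1.0]] 53.56525046922964 39.99816382303834 [ 0.75511747  0.27438065 -6.79510646]
[[[3.0, -25.0, -5.0], np.float64(0.0), 1], [[4.0, -25.0, -5.0], np.float64(0.0), 1], [[3.0, -26.0, -4.0], np.float64(0.0), 1], [[4.0, -25.0, -5.0], np.float64(0.0), 1], [[3.0, -25.0, -5.0], np.float64(0.0), 1], [[3.0, -25.0, -5.0], np.float64(0.0), 1], [[4.0, -25.0, -4.0], np.float64(0.0), 1], [[3.0, -25.0, -5.0], np.float64(0.0), 1]]
[[[4.0, -26.0, -5.0], np.float64(0.0), 1], [[3.0, -25.0, -5.0], np.float64(0.0), 1], [[4.0, -25.0, -5.0], np.float64(0.0), 1], [[3.0, -25.0, -4.0], np.float64(0.0), 1], [[3.0, -25.0, -5.0], np.float64(0.0), 1], [[4.0, -26.0, -5.0], np.float64(0.0), 1], [[3.0, -25.0, -5.0], np.float64(0.0), 1], [[4.0, -25.0, -5.0], np.float64(0.0), 1]]
end [436.6 -83.6 120.4] yaw0 -179.71 pos [489.4 319.6  42.7]
```

Call:
{"fn": "apply_moves", "kwargs": {"moves": [[[0,0,-12],0,0.3],[[0,0,-22],0,0.3],[[0,0,-26],0,0.3],[[2,-12,-22],0,0.3],[[4,-25,-8],0,0.3],[[4,-28,0],0,0.3],[[4,-30,0],0,0.3],[[4,-30,0],0,0.3]]}}

```text
t: 5.73
eef_pos: [472.8, 194.2, 134.6]
orientation: [[-1.0, -0.006, 0.001], [-0.006, 1.0, 0.0], [-0.001, 0.0, -1.0]]
force: [-0.6, -0.5, -7.9]
opening: 53.5
finger_force: 40.0
```

Call:
{"fn": "apply_moves", "kwargs": {"moves": [[[4,-30,0],0,0.3],[[4,-30,0],0,0.3],[[4,-30,0],0,0.3],[[4,-30,0],0,0.3],[[4,-30,0],0,0.3],[[4,-30,0],0,0.3],[[4,-30,0],0,0.3],[[3,-25,0],0,0.3]]}}

```text
t: 6.4
eef_pos: [442.7, -41.8, 134.4]
orientation: [[-1.0, -0.004, 0.001], [-0.004, 1.0, -0.001], [-0.001, -0.001, -1.0]]
force: [0.5, 0.8, -7.2]
opening: 53.2
finger_force: 40.0
```

Run:
```python
from h import *
plan([437,-83.5,132],180,n=8)
c=snap("wrist","w4");cv2.imwrite("pics/d.png",c["image"][:,:,::-1])
```

```text
[[[0.7, -5.2, 0.3], np.float64(0.0), 1], [[0.8, -5.2, 0.3], np.float64(0.0), 1], [[0.7, -5.2, 0.3], np.float64(0.0), 1], [[0.7, -5.3, 0.3], np.float64(0.0), 1], [[0.8, -5.2, 0.3], np.float64(0.0), 1], [[0.7, -5.2, 0.3], np.float64(0.0), 1], [[0.7, -5.2, 0.3], np.float64(0.0), 1], [[0.8, -5.2, 0.3], np.float64(0.0), 1]]
end [437.  -83.5 132. ] yaw0 -179.75 pos [442.7 -41.8 134.4]
```

View pics/d.png

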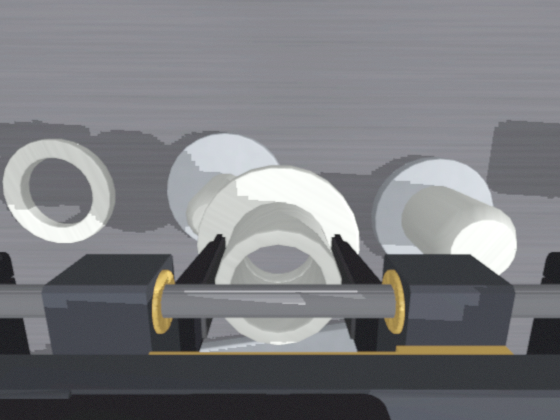

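The held flange is at about (278,240), with its disc's front edge at v≈166 and its neck rim around (278,285). Behind it are the slim post at (225,190), the thick post at (440,220) and the ring at (60,190). I'll check the flange's offset in the hand from its front arc.

Run:
```python
from h import *
c=load("w4");h=cv2.cvtColor(c["image"],cv2.COLOR_RGB2HSV)
m=cv2.morphologyEx(((h[...,1]<10)&(h[...,2]>190)).astype(np.uint8),cv2.MORPH_OPEN,np.ones((3,3)))
P=[]
for u in range(215,350,5):
    v=np.nonzero(m[120:260,u])[0]
    if len(v): P.append((u,120+v[0]))
print(P)
for z in (123.4,111.4):
    X=np.array([plane(c,u,v,z)[:2] for u,v in P if 235<=u<=345])
    A=np.c_[2*X,np.ones(len(X))];s=np.linalg.lstsq(A,(X**2).sum(1),rcond=None)[0];r=np.sqrt(s[2]+s[0]**2+s[1]**2)
    # fixed radius fit
    from scipy.optimize import least_squares
    q=least_squares(lambda p:np.hypot(*(X-p).T)-45,s[:2],loss="soft_l1");print(z,np.round(s[:2],1),round(r,1),np.round(q.x,1),np.abs(q.fun).max())
```

```text
[(215, np.int64(196)), (220, np.int64(191)), (225, np.int64(187)), (230, np.int64(183)), (235, np.int64(179)), (240, np.int64(177)), (245, np.int64(174)), (250, np.int64(172)), (255, np.int64(171)), (260, np.int64(170)), (265, np.int64(169)), (270, np.int64(168)), (275, np.int64(168)), (280, np.int64(168)), (285, np.int64(168)), (290, np.int64(168)), (295, np.int64(169)), (300, np.int64(170)), (305, np.int64(171)), (310, np.int64(172)), (315, np.int64(175)), (320, np.int64(178)), (325, np.int64(181)), (330, np.int64(184)), (335, np.int64(189)), (340, np.int64(194)), (345, np.int64(201))]
123.4 [441.2 -42.1] 42.9 [443.5 -42.5] 0.7241731754915008
111.4 [445.9 -42.1] 45.8 [445.1 -41.9] 0.5712773629906351
```

Run:
```python
from h import *
from scipy.optimize import least_squares
c=load("w4");I=cv2.GaussianBlur(c["image"],(3,3),0)[...,1].astype(int)
for u in (270,278,286): print(u,"rim col",[(int(v),int(I[v,u])) for v in range(322,352,2)],[(int(v),int(I[v,u])) for v in range(222,262,3)])
def fit(P,z,r):
    X=np.array([plane(c,u,v,z)[:2] for u,v in P]);q=least_squares(lambda p:np.hypot(*(X-p).T)-r,X.mean(0)+[20,0],loss="soft_l1");return np.round(q.x,1),round(float(np.abs(q.fun).max()),2)
h=cv2.cvtColor(c["image"],cv2.COLOR_RGB2HSV)
def arc(us,rows,V=185):
    P=[]
    for u in us:
        v=np.nonzero(h[rows[0]:rows[1],u,2]>V)[0]
        if len(v):P.append((u,rows[0]+v[0]))
    return P
P=arc(range(185,255,5),(110,200));print(P,"slim",fit(P,15,50))
P=arc(range(390,480,5),(120,215));print(P,"thick",fit(P,15,50))
```

```text
270 rim col [(322, 164), (324, 167), (326, 167), (328, 169), (330, 181), (332, 206), (334, 211), (336, 209), (338, 207), (340, 207), (342, 217), (344, 185), (346, 170), (348, 170), (350, 168)] [(222, 167), (225, 167), (228, 170), (231, 195), (234, 214), (237, 211), (240, 208), (243, 203), (246, 155), (249, 138), (252, 140), (255, 141), (258, 140), (261, 141)]
278 rim col [(322, 166), (324, 167), (326, 167), (328, 168), (330, 173), (332, 192), (334, 211), (336, 210), (338, 208), (340, 213), (342, 241), (344, 221), (346, 172), (348, 170), (350, 167)] [(222, 167), (225, 169), (228, 173), (231, 209), (234, 213), (237, 210), (240, 207), (243, 195), (246, 141), (249, 139), (252, 139), (255, 141), (258, 141), (261, 140)]
286 rim col [(322, 168), (324, 168), (326, 166), (328, 167), (330, 178), (332, 203), (334, 207), (336, 206), (338, 206), (340, 209), (342, 229), (344, 191), (346, 168), (348, 167), (350, 166)] [(222, 167), (225, 168), (228, 168), (231, 193), (234, 211), (237, 210), (240, 208), (243, 204), (246, 156), (249, 138), (252, 139), (255, 140), (258, 140), (261, 141)]
[(185, np.int64(149)), (190, np.int64(145)), (195, np.int64(142)), (200, np.int64(139)), (205, np.int64(137)), (210, np.int64(136)), (215, np.int64(135)), (220, np.int64(134)), (225, np.int64(134)), (230, np.int64(134)), (235, np.int64(135)), (240, np.int64(136)), (245, np.int64(137)), (250, np.int64(139))] slim (array([438.4, -84.9]), 0.21)
[(395, np.int64(178)), (400, np.int64(173)), (405, np.int64(170)), (410, np.int64(167)), (415, np.int64(164)), (420, np.int64(163)), (425, np.int64(161)), (430, np.int64(160)), (435, np.int64(160)), (440, np.int64(159)), (445, np.int64(160)), (450, np.int64(160)), (455, np.int64(161)), (460, np.int64(163)), (465, np.int64(165)), (470, np.int64(168)), (475, np.int64(171))] thick (array([457.8,  88.5]), 0.47)
```

Run:
```python
from h import *
c=load("w4")
for z in (171.4,):
    for a,b in((230.5,344.5),(244.5,331)):
        A,B=plane(c,278,a,z),plane(c,278,b,z);print(z,np.round(A,1),np.round(B,1),"mid",np.round((A+B)/2,1),"diam",round(B[0]-A[0],1))
```

```text
171.4 [415.6 -42.7 171.4] [466.7 -42.4 171.4] mid [441.2 -42.6 171.4] diam 51.0
171.4 [421.4 -42.7 171.4] [460.2 -42.5 171.4] mid [440.8 -42.6 171.4] diam 38.7
```

Call:
{"fn": "apply_moves", "kwargs": {"moves": [[[0,0,0],0,0.3],[[1,-7,2],0,0.3],[[1,-7,2],0,0.3],[[1,-7,2],0,0.3],[[1,-7,2],0,0.3],[[1,-7,2],0,0.3],[[1,-7,2],0,0.3],[[0,0,2],0,0.3]]}}

```text
t: 7.12
eef_pos: [437.5, -83.1, 119.4]
orientation: [[-1.0, -0.004, -0.0], [-0.004, 1.0, -0.001], [0.0, -0.001, -1.0]]
force: [-0.3, 0.2, -7.2]
opening: 53.4
finger_force: 40.0
```

Call:
{"fn": "apply_moves", "kwargs": {"moves": [[[0,0,2],0,0.3],[[0,0,2],0,0.3],[[0,0,2],0,0.3],[[0,0,2],0,0.3],[[0,0,2],0,0.3],[[0,0,1],0,0.3],[[0,0,1],0,0.3],[[0,0,0],0,0.3]]}}

```text
t: 7.78
eef_pos: [437.5, -81.9, 107.4]
orientation: [[-1.0, -0.005, -0.0], [-0.005, 1.0, 0.0], [0.0, 0.0, -1.0]]
force: [-0.3, 0.6, -7.1]
opening: 53.6
finger_force: 40.0
```

Run:
```python
from h import *
c=snap("scene","s5");snap("wrist","w5")
from bench import telemetry;s=telemetry.sense();print(np.round(s['eef_pos'],1),np.round(s['force'],1),np.round(s['ft_torque'],2),s['opening'])
a=cv2.resize(c["image"][150:270,210:370,::-1],(640,480),interpolation=cv2.INTER_CUBIC);cv2.imwrite("pics/e.png",a)
```

```text
[437.7 -81.9 107.7] [-0.4 -0.7 -7.7] [ 0.12 -0.18 -0.01] 53.53851156377689
```

Call:
{"fn": "apply_moves", "kwargs": {"moves": [[[0,0,1],0,0.3],[[0,0,1],0,0.3],[[0,0,1],0,0.3],[[0,0,1],0,0.3],[[0,0,1],0,0.3],[[0,0,1],0,0.3],[[0,0,0],0,0.3],[[0,0,0],0,0.3]]}}

```text
t: 8.55
eef_pos: [437.5, -82.8, 101.6]
orientation: [[-1.0, -0.005, -0.0], [-0.005, 1.0, -0.002], [0.0, -0.002, -1.0]]
force: [-1.6, -5.4, -6.2]
opening: 53.3
finger_force: 40.0
```

Call:
{"fn": "apply_moves", "kwargs": {"moves": [[[0.5,-1.5,0],0,0.3],[[0,0,1],0,0.3],[[0,0,1],0,0.3],[[0,0,1],0,0.3],[[0,0,1],0,0.3],[[0,0,1],0,0.3],[[0,0,0],0,0.3],[[0,0,0],0,0.3]]}}

```text
t: 9.22
eef_pos: [437.1, -83.3, 96.5]
orientation: [[-1.0, -0.005, -0.0], [-0.005, 1.0, 0.0], [0.0, 0.0, -1.0]]
force: [0.1, -0.6, -7.9]
opening: 53.3
finger_force: 40.0
```

Force gone and the post is inside the bore. Descending.

Call:
{"fn": "apply_moves", "kwargs": {"moves": [[[0,0,4],0,0.3],[[0,0,5],0,0.3],[[0,0,5],0,0.3],[[0,0,5],0,0.3],[[0,0,5],0,0.3],[[0,0,5],0,0.3],[[0,0,5],0,0.3],[[0,0,4],0,0.3]]}}

```text
t: 9.88
eef_pos: [436.9, -83.4, 57.9]
orientation: [[-1.0, -0.005, -0.001], [-0.005, 1.0, 0.0], [0.001, 0.0, -1.0]]
force: [-0.2, 0.3, -8.3]
opening: 53.3
finger_force: 40.0
```

Call:
{"fn": "apply_moves", "kwargs": {"moves": [[[0,0,4],0,0.3],[[0,0,4],0,0.3],[[0,0,4],0,0.3],[[0,0,3],0,0.3],[[0,0,2],0,0.3],[[0,0,1],0,0.3],[[0,0,0],0,0.3],[[0,0,0],0,0.3]]}}

```text
t: 10.55
eef_pos: [437.4, -83.5, 40.8]
orientation: [[-1.0, -0.005, 0.0], [-0.005, 1.0, -0.0], [-0.0, -0.0, -1.0]]
force: [0.9, 0.1, -7.6]
opening: 53.3
finger_force: 40.0
```

Call:
{"fn": "apply_moves", "kwargs": {"moves": [[[0,0,1],0,0.3],[[0,0,1],0,0.3],[[0,0,0.5],0,0.3],[[0,0,0.5],0,0.3],[[0,0,0],0,0.3],[[0,0,0],0,0.3],[[0,0,0],0,0.3],[[0,0,0],0,0.3]]}}

```text
t: 11.22
eef_pos: [437.7, -83.6, 40.2]
orientation: [[-1.0, -0.005, -0.001], [-0.005, 1.0, 0.0], [0.001, 0.0, -1.0]]
force: [-8.8, 3.5, 11.2]
opening: 53.2
finger_force: 40.0
```

Call:
{"fn": "apply_moves", "kwargs": {"moves": [[[0,0,-1],0,0.3],[[0.5,0,-1],0,0.3],[[0.5,0,0],0,0.3],[[0,0,0],0,0.3],[[0,0,0],0,0.3],[[0,0,0],0,0.3],[[0,0,0],0,0.3],[[0,0,0],0,0.3]]}}

```text
t: 11.88
eef_pos: [437.2, -83.7, 40.3]
orientation: [[-1.0, -0.005, 0.002], [-0.005, 1.0, -0.0], [-0.002, -0.0, -1.0]]
force: [4.0, 0.4, -2.0]
opening: 53.7
finger_force: 40.0
```

Run:
```python
from h import *
c=snap("scene","s6");w=snap("wrist","w6");
from bench import telemetry;s=telemetry.sense();print(np.round(s['eef_pos'],1),np.round(s['force'],1),np.round(s['ft_torque'],2),s['opening'])
a=cv2.resize(c["image"][165:255,230:350,::-1],(533,400),interpolation=cv2.INTER_CUBIC);b=cv2.resize(w["image"][100:,130:430,::-1],(266,284))
b=cv2.copyMakeBorder(b,0,116,0,0,cv2.BORDER_CONSTANT);cv2.imwrite("pics/f.png",np.hstack([a,b]))
for z in (15,27,75,90): print(z,np.round(proj(c,[437,-83.5,z]),1))
```

```text
[437.1 -83.7  40.3] [ 4.3  0.2 -1.6] [ 0.27 -0.69  0.04] 53.64699520231334
15 [286.6 225.1]
27 [286.6 222.1]
75 [286.5 210. ]
90 [286.5 206.1]
```

View pics/f.png

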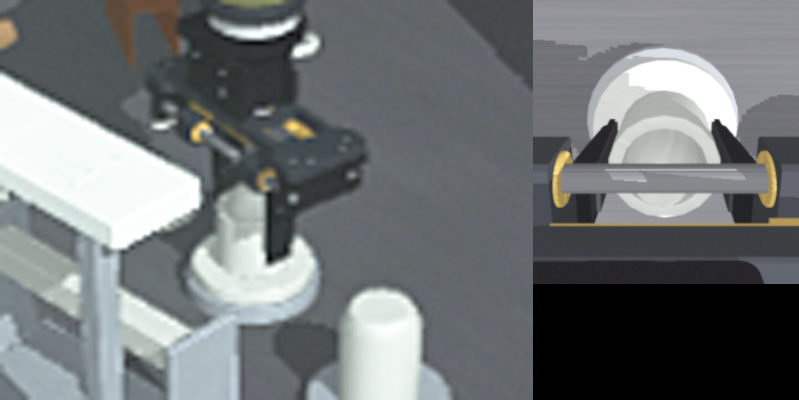

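The flange's disc now lies on the base (scene crop at (255,275)), with the rim of the base showing evenly around it and the post inside the neck. The base is already carrying most of the weight, so I'll ease it down, relax the grip and release.

Call:
{"fn": "apply_moves", "kwargs": {"moves": [[[-0.5,0,0.5],0,0.3],[[0,0,0.5],0,0.3],[[0,0,0],0,0.3],[[0,0,0],0,0.3],[[0,0,0],0,0.3],[[0,0,0],0,0.3],[[0,0,0],0,0.3],[[0,0,0],0,0.3]], "newtons": 6}}

```text
t: 12.65
eef_pos: [437.0, -83.7, 40.1]
orientation: [[-1.0, -0.006, -0.0], [-0.006, 1.0, -0.0], [0.0, -0.0, -1.0]]
force: [-1.7, 1.4, 7.7]
opening: 53.9
finger_force: 6.0
```

Call:
{"fn": "apply_moves", "kwargs": {"moves": [[[0,0,0],0,0.6],[[0,0,0],0,0.7],[[0,0,0],0,0.9],[[0,0,0],0,0.95],[[0,0,0],0,0.95],[[0,0,0],0,0.95],[[0,0,0],0,0.95],[[0,0,0],0,0.95]]}}

```text
t: 13.32
eef_pos: [436.6, -83.5, 38.6]
orientation: [[-1.0, -0.005, -0.0], [-0.005, 1.0, 0.0], [0.0, 0.0, -1.0]]
force: [-0.7, -0.3, 0.2]
opening: 90.2
finger_force: 0.0
```

Call:
{"fn": "apply_moves", "kwargs": {"moves": [[[0,0,-8],0,0.95],[[0,0,-20],0,0.95],[[0,0,-25],0,0.95],[[0,0,-30],0,0.95],[[0,0,-35],0,1],[[0,0,-30],0,1],[[0,-20,-20],0,1],[[-5,-35,-8],0,1]]}}

```text
t: 13.98
eef_pos: [443.6, -137.9, 220.1]
orientation: [[-1.0, -0.009, 0.008], [-0.009, 1.0, -0.002], [-0.007, -0.002, -1.0]]
force: [1.6, -0.9, -0.1]
opening: 94.9
finger_force: 0.0
```

Call:
{"fn": "apply_moves", "kwargs": {"moves": [[[-20,-30,0],0,1],[[-20,-30,0],0,1],[[-22,-28,0],0,1],[[-22,-28,0],0,1],[[-22,-28,0],0,1],[[-22,-26,0],0,1],[[-20,-20,0],0,1],[[-18,-14,0],0,1]]}}

```text
t: 14.65
eef_pos: [609.8, -343.8, 214.8]
orientation: [[-1.0, -0.004, -0.0], [-0.004, 1.0, -0.0], [0.0, -0.0, -1.0]]
force: [0.4, 0.2, 0.2]
opening: 95.1
finger_force: 0.0
```

Run:
```python
from h import *
c=snap("wrist","w7");s=snap("scene","s7");t=snap("top","t7")
from bench import telemetry;q=telemetry.sense();print(q['t'],np.round(q['eef_pos'],1),np.round(q['force'],1))
w=cv2.resize(c["image"][:300,:,::-1],(560,300));a=cv2.resize(s["image"][190:250,250:330,::-1],(240,180),interpolation=cv2.INTER_CUBIC);b=cv2.resize(t["image"][205:250,275:335,::-1],(240,180),interpolation=cv2.INTER_CUBIC)
r=np.zeros((360,800,3),np.uint8);r[:300,:560]=w;r[:180,560:]=a;r[180:,560:]=b;cv2.imwrite("pics/g.png",r)
```

```text
14.8 [ 609.4 -342.3  214.3] [0.  0.3 0.1]
```

View pics/g.png

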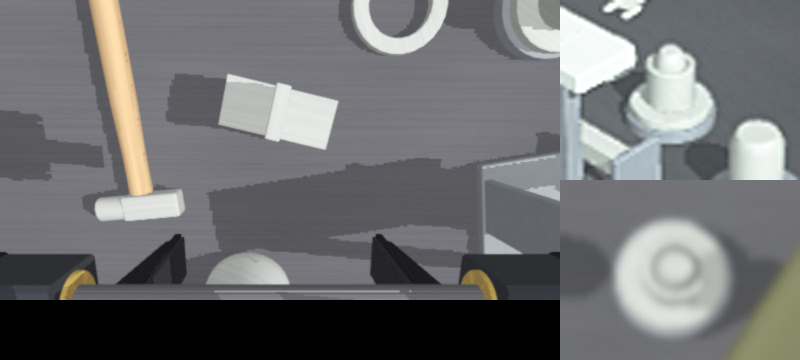

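The inset views show the flange flat on the base with the post tip in its bore. The wrist view shows the guard's roof with corners near (228,74), (339,98), (328,150) and (219,122), and its tab strip running from (283,83) to (273,140). I'll measure the guard's pose and, from the top and scene views, the stand's bar.

Run:
```python
from h import *
c=load("w7");t=load("top0");s=load("scene0")
k,_=blob(c,310,118,(0,0,172));r=cv2.minAreaRect(k);B=cv2.boxPoints(r);W=np.array([plane(c,*p,55)[:2] for p in B])
print(r,cv2.contourArea(k));print(np.round(W,1),"mid",np.round(W.mean(0),1),"sides",np.round([np.linalg.norm(W[i]-W[(i+1)%4]) for i in range(4)],1),"ang",[round(float(np.degrees(np.arctan2(*(W[(i+1)%4]-W[i])[::-1]))),1) for i in range(2)])
h=cv2.cvtColor(c["image"],cv2.COLOR_RGB2HSV);print("tab/roof V",h[110,255],h[110,279],h[120,310],h[100,279])
m=cv2.inRange(h,(0,0,232),(180,255,255));cs,_=cv2.findContours(m[60:170,200:350],cv2.RETR_EXTERNAL,cv2.CHAIN_APPROX_NONE)
for q in cs:
    if cv2.contourArea(q)>60: print("tabcand",cv2.minAreaRect(q+np.array([200,60])))
k,_=blob(t,378,200,(0,0,170));r=cv2.minAreaRect(k);print("top guard",r,np.round(plane(t,*r[0],55),1))
# bar and light in top
h=cv2.cvtColor(t["image"],cv2.COLOR_RGB2HSV)
print("bar HSV",h[175,260],h[170,280],h[168,300],h[167,310],"light",h[140,280],"plate",h[185,285],h[160,275])
for V in (200,225):
    cs,_=cv2.findContours(cv2.inRange(h[125:200,235:330],(0,0,V),(180,60,255)),cv2.RETR_EXTERNAL,cv2.CHAIN_APPROX_NONE)
    for q in cs:
        if cv2.contourArea(q)>25: print(V,"stand",cv2.minAreaRect(q+np.array([235,125])))
```

```text
((276.6470947265625, 111.41175842285156), (113.99174499511719, 57.723480224609375), 14.03624439239502) 6067.0
[[ 550.5 -402.3]
 [ 503.1 -388.2]
 [ 525.6 -291.3]
 [ 574.9 -301.8]] mid [ 538.5 -345.9] sides [ 49.5  99.5  50.4 103.4] ang [163.5, 76.9]
tab/roof V [ 53   5 187] [ 53   4 234] [ 53   4 230] [ 45   4 234]
tabcand ((302.6999816894531, 115.09999084472656), (57.417076110839844, 53.457275390625), 8.130102157592773)
top guard ((379.8846130371094, 196.07691955566406), (29.613536834716797, 15.885407447814941), 11.309932708740234) [ 541.9 -343.8   55. ]
bar HSV [ 48   6 218] [ 48   6 219] [ 53   6 172] [ 48   7 172] light [ 72   5 237] plate [105  14 143] [102  15 165]
200 stand ((272.85137939453125, 171.60812377929688), (6.411561012268066, 30.742610931396484), 80.53767395019531)
200 stand ((280.3243408203125, 142.44593811035156), (23.015857696533203, 80.06229400634766), 80.53767395019531)
225 stand ((280.1621398925781, 142.4729766845703), (21.371864318847656, 79.07589721679688), 80.53767395019531)
```

Run:
```python
from h import *
c=load("w7");t=load("top0")
k,_=blob(c,310,118,(0,0,172));p=cv2.approxPolyDP(k,2.5,True)[:,0];print(p.tolist())
for uv in((279,111),): print("tab top",np.round(plane(c,*uv,97),1))
g=cv2.GaussianBlur(c["image"],(3,3),0)[...,1].astype(int)
print("tab row112",[int(x) for x in g[112,258:300]])
L=plane(t,280.3,142.4,264);b=plane(t,272.85,171.6,115);a=np.radians(9.5)
print("light",L,"bar lit mid",b,"stand from light",L[:2]-49.5*np.array([np.cos(a),np.sin(a)]))
o=L[:2]-49.5*np.array([np.cos(a),np.sin(a)]);e=np.array([np.cos(a),np.sin(a)])
print("bar local x of lit",(b[:2]-o)@e)
plan([*(o+60*e),300],189.5)
```

```text
[[227, 75], [282, 83], [336, 100], [325, 148], [276, 141], [219, 123]]
tab top [ 537.7 -344.2   97. ]
tab row112 [187, 187, 187, 187, 186, 186, 186, 186, 187, 187, 185, 183, 192, 210, 224, 229, 230, 231, 233, 234, 234, 234, 234, 234, 233, 233, 233, 230, 229, 231, 232, 232, 232, 233, 233, 233, 233, 233, 233, 234, 234, 233]
light [664.49016056  -7.69729993 264.        ] bar lit mid [612.88393712  16.19233979 115.        ] stand from light [615.66902328 -15.86715642]
bar local x of lit 2.544452717933006
[[[-4.0, 21.0, -5.0], np.float64(-0.6), 1], [[-5.0, 21.0, -6.0], np.float64(-0.6), 1], [[-4.0, 21.0, -5.0], np.float64(-0.6), 1], [[-5.0, 21.0, -5.0], np.float64(-0.6), 1], [[-5.0, 21.0, -6.0], np.float64(-0.6), 1], [[-5.0, 20.0, -5.0], np.float64(-0.6), 1], [[-6.0, 21.0, -5.0], np.float64(-0.6), 1], [[-6.0, 21.0, -6.0], np.float64(-0.6), 1]]
[[[-5.0, 20.0, -5.0], np.float64(-0.6), 1], [[-7.0, 21.0, -5.0], np.float64(-0.6), 1], [[-6.0, 20.0, -6.0], np.float64(-0.6), 1], [[-7.0, 21.0, -5.0], np.float64(-0.6), 1], [[-6.0, 20.0, -6.0], np.float64(-0.6), 1], [[-7.0, 20.0, -5.0], np.float64(-0.6), 1], [[-8.0, 20.0, -5.0], np.float64(-0.6), 1], [[-7.0, 20.0, -6.0], np.float64(-0.6), 1]]
end [675.   -6.4 300.5] yaw0 -179.75 pos [ 609.4 -342.3  214.3]
```

Call:
{"fn": "apply_moves", "kwargs": {"moves": [[[-4,21,-12],-0.6,1],[[-5,21,-12],-0.6,1],[[-4,21,-12],-0.6,1],[[-5,21,-12],-0.6,1],[[-5,21,-12],-0.6,1],[[-5,20,-12],-0.6,1],[[-6,21,-10],-0.6,1],[[-6,21,-8],-0.6,1]]}}

```text
t: 15.47
eef_pos: [641.2, -171.2, 306.6]
orientation: [[-0.996, -0.09, 0.001], [-0.09, 0.996, -0.0], [-0.001, -0.001, -1.0]]
force: [0.2, -0.2, -0.4]
opening: 95.5
finger_force: 0.0
```

Call:
{"fn": "apply_moves", "kwargs": {"moves": [[[-5,20,0],-0.6,1],[[-7,21,0],-0.6,1],[[-6,20,0],-0.6,1],[[-7,21,0],-0.6,1],[[-6,20,0],-0.6,1],[[-7,20,0],-0.6,1],[[-8,20,0],-0.6,1],[[-7,20,0],-0.6,1]]}}

```text
t: 16.13
eef_pos: [673.2, -4.0, 305.4]
orientation: [[-0.985, -0.173, 0.0], [-0.173, 0.985, 0.0], [-0.0, 0.0, -1.0]]
force: [-0.0, 0.6, 0.0]
opening: 94.9
finger_force: 0.0
```

Run:
```python
from h import *
c=snap("wrist","w8")
from bench import telemetry;q=telemetry.sense();print(q['t'],np.round(q['eef_pos'],1),np.round(q['orientation'],3).tolist())
cv2.imwrite("pics/h8.png",c["image"][:,:,::-1])
a=np.radians(9.5);e=np.array([np.cos(a),np.sin(a)]);n=np.array([-e[1],e[0]]);o=np.array([615.7,-15.9])
for x,y,z in((-12,-98,115),(-12,98,115),(12,-98,115),(12,98,115),(14,0,240)): print((x,y,z),np.round(proj(c,[*(o+x*e+y*n),z])))
```

```text
16.1833 [ 6.735e+02 -3.000e-01  3.053e+02] [[-0.984, -0.176, 0.0], [-0.176, 0.984, 0.003], [-0.001, 0.003, -1.0]]
(-12, -98, 115) [177. 112.]
(-12, 98, 115) [378. 114.]
(12, -98, 115) [178. 137.]
(12, 98, 115) [376. 139.]
(14, 0, 240) [276. 155.]
```

View pics/h8.png

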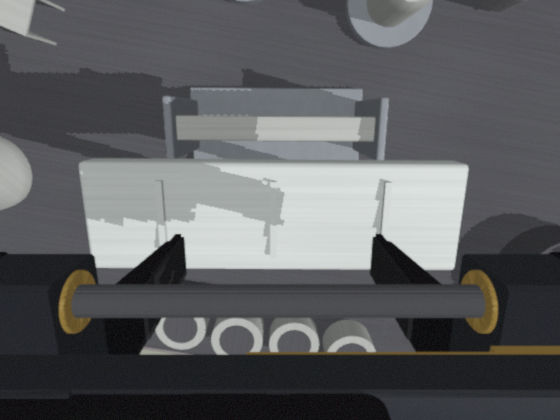

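The bar shows clearly at v≈117–141 and u≈176–375, between the cheeks. The light's front edge is at v≈160, and nothing obstructs the bar.

Run:
```python
from h import *
c=load("w8");g=cv2.GaussianBlur(c["image"],(3,3),0)[...,1].astype(float)
def edges(us,r,sgn):
    P=[]
    for u in us:
        d=np.diff(g[r[0]:r[1],u])*sgn;i=int(d.argmax());j=slice(max(i-1,0),i+2);P.append((u,r[0]+0.5+np.average(np.arange(len(d))[j],weights=np.maximum(d[j],.1))))
    P=np.array(P);k=np.polyfit(*P.T,1);ok=np.abs(np.polyval(k,P[:,0])-P[:,1])<1;return np.polyfit(*P[ok].T,1),ok.sum()
us=[*range(185,365,5)]
F,n1=edges(us,(106,130),1);B,n2=edges(us,(132,150),-1);L,n3=edges(us,(148,172),1)
print(n1,n2,n3,F,B,L)
pl=lambda k,u,z:plane(c,u,np.polyval(k,u),z)
for k,z in((F,115),(B,115),(L,240),(L,264)):
    a,b=pl(k,180,z),pl(k,372,z);d=b-a;print(z,np.round((a+b)/2,1),"axis ang",np.round(np.degrees(np.arctan2(d[1],d[0])),2))
f,b=pl(F,276,115),pl(B,276,115);print("bar width",np.linalg.norm(f-b))
v=128;row=[(int(u),int(g[v,u])) for u in [*range(166,184,2),*range(366,390,2)]];print(row)
t=load("top0");h=cv2.GaussianBlur(t["image"],(3,3),0)[...,1]
print([int(x) for x in h[162:184,268]])
```

```text
30 21 15 [9.04681602e-03 1.13628758e+02] [1.03391315e-02 1.36772583e+02] [1.42872516e-02 1.58315423e+02]
115 [607.1 -18.4 115. ] axis ang 99.47
115 [629.4 -14.5 115. ] axis ang 99.39
240 [634.5 -12.9 240. ] axis ang 99.16
264 [631.2 -13.3 264. ] axis ang 99.16
bar width 22.654080353010528
[(166, 112), (168, 113), (170, 109), (172, 88), (174, 74), (176, 106), (178, 138), (180, 140), (182, 140), (366, 144), (368, 144), (370, 144), (372, 143), (374, 116), (376, 76), (378, 91), (380, 133), (382, 150), (384, 156), (386, 128), (388, 90)]
[140, 138, 142, 151, 163, 174, 184, 197, 210, 218, 220, 220, 218, 210, 191, 164, 144, 138, 138, 138, 138, 138]
```

Run:
```python
from h import *
plan([516.1,-339.8,305],167)
```

```text
[[[13.0, -19.0, -0.0], np.float64(1.4), 1], [[13.0, -20.0, -0.0], np.float64(1.4), 1], [[13.0, -19.0, -0.0], np.float64(1.4), 1], [[12.0, -21.0, -0.0], np.float64(1.4), 1], [[11.0, -20.0, -0.0], np.float64(1.4), 1], [[11.0, -21.0, -0.0], np.float64(1.4), 1], [[11.0, -20.0, -0.0], np.float64(1.4), 1], [[10.0, -22.0, -0.0], np.float64(1.4), 1]]
[[[9.0, -21.0, -0.0], np.float64(1.4), 1], [[9.0, -22.0, -0.0], np.float64(1.4), 1], [[9.0, -21.0, -1.0], np.float64(1.4), 1], [[7.0, -23.0, 0.0], np.float64(1.4), 1], [[8.0, -22.0, 0.0], np.float64(1.4), 1], [[7.0, -22.0, 0.0], np.float64(1.4), 1], [[6.0, -23.0, 0.0], np.float64(1.4), 1], [[5.0, -22.0, 0.0], np.float64(1.4), 1]]
end [ 516.6 -339.5  305.2] yaw0 -169.85 pos [ 6.735e+02 -3.000e-01  3.053e+02]
```

Call:
{"fn": "apply_moves", "kwargs": {"moves": [[[13,-19,0],1.4,1],[[13,-20,0],1.4,1],[[13,-19,0],1.4,1],[[12,-21,0],1.4,1],[[11,-20,0],1.4,1],[[11,-21,0],1.4,1],[[11,-20,0],1.4,1],[[10,-22,0],1.4,1]]}}

```text
t: 16.85
eef_pos: [592.9, -175.6, 305.2]
orientation: [[-1.0, 0.024, 0.0], [0.024, 1.0, 0.0], [-0.0, 0.0, -1.0]]
force: [0.2, -0.6, 0.9]
opening: 94.8
finger_force: 0.0
```

Call:
{"fn": "apply_moves", "kwargs": {"moves": [[[9,-21,16],1.4,1],[[9,-22,18],1.4,1],[[9,-21,19],1.4,1],[[7,-23,19],1.4,1],[[8,-22,19],1.4,1],[[7,-22,19],1.4,1],[[6,-23,18],1.4,1],[[5,-22,17],1.4,1]]}}

```text
t: 17.52
eef_pos: [514.1, -344.3, 159.2]
orientation: [[-0.976, 0.218, -0.0], [0.218, 0.976, 0.0], [0.0, 0.0, -1.0]]
force: [0.6, 0.1, 0.2]
opening: 94.9
finger_force: 0.0
```

Run:
```python
from h import *
from bench import telemetry
c=snap("wrist","w9");q=telemetry.sense();print(q['t'],np.round(q['eef_pos'],1))
plan([516.1,-339.8,110],167,n=8)
# guard corners here
h=cv2.cvtColor(c["image"],cv2.COLOR_RGB2HSV)
for z in (55,97):
  for x,y in((-22,0),(22,0)) if z==97 else ((-22,-50),(-22,50),(22,-50),(22,50)):
    a=np.radians(-13);print((x,y,z),np.round(proj(c,[538.5+x*np.cos(a)-y*np.sin(a),-345+x*np.sin(a)+y*np.cos(a),z])))
cv2.imwrite("pics/i.png",c["image"][:,:,::-1])
```

```text
17.5667 [ 511.  -346.3  155. ]
[[[-0.5, 0.9, 5.6], np.float64(0.0), 1], [[-0.5, 1.0, 5.6], np.float64(0.0), 1], [[-0.4, 0.9, 5.7], np.float64(0.0), 1], [[-0.5, 0.9, 5.6], np.float64(0.0), 1], [[-0.5, 1.0, 5.6], np.float64(0.0), 1], [[-0.5, 0.9, 5.6], np.float64(0.0), 1], [[-0.4, 0.9, 5.6], np.float64(0.0), 1], [[-0.5, 1.0, 5.6], np.float64(0.0), 1]]
end [ 516.1 -339.8  110. ] yaw0 167.24 pos [ 511.  -346.3  155. ]
(-22, -50, 55) [222. 207.]
(-22, 50, 55) [348. 208.]
(22, -50, 55) [224. 259.]
(22, 50, 55) [345. 259.]
(-22, 0, 97) [287. 223.]
(22, 0, 97) [286. 283.]
```

View pics/i.png

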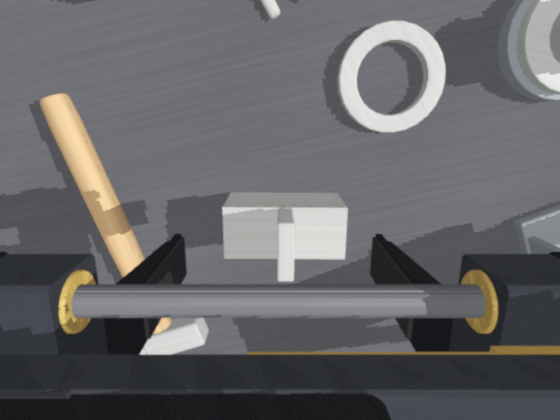

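The guard's roof is at u 222–347, v 207–258, with its tab at u≈287 down to v≈282. That matches the projected pose within 2 px. I've used all ten picture views, so from here I'll work by numbers.

Call:
{"fn": "apply_moves", "kwargs": {"moves": [[[0,0,10],0,1],[[0,0,10],0,1],[[0,0,10],0,1],[[0,0,10],0,1],[[0,0,5],0,1],[[0,0,0],0,1],[[0,0,0],0,1],[[0,0,0],0,1]]}}

```text
t: 18.23
eef_pos: [516.3, -344.2, 115.3]
orientation: [[-0.976, 0.216, 0.001], [0.216, 0.976, -0.001], [-0.001, -0.0, -1.0]]
force: [0.7, -0.7, 0.0]
opening: 95.1
finger_force: 0.0
```

Run:
```python
from h import *
plan([516.1,-339.8,58],167,n=8)
```

```text
[[[0.2, 0.5, 7.2], np.float64(0.1), 1], [[0.1, 0.6, 7.1], np.float64(0.1), 1], [[0.2, 0.5, 7.2], np.float64(0.1), 1], [[0.1, 0.5, 7.1], np.float64(0.1), 1], [[0.2, 0.5, 7.2], np.float64(0.1), 1], [[0.1, 0.6, 7.2], np.float64(0.1), 1], [[0.2, 0.5, 7.1], np.float64(0.1), 1], [[0.2, 0.5, 7.2], np.float64(0.1), 1]]
end [ 516.1 -339.8   58. ] yaw0 167.52 pos [ 516.3 -344.2  115.3]
```

Call:
{"fn": "apply_moves", "kwargs": {"moves": [[[0,1,8],0,1],[[0,1,8],0,1],[[0.5,1,8],0,1],[[0.5,1,8],0,1],[[0,0.5,8],0,1],[[0,0,8],0,1],[[0,0,5],0,1],[[0,0,3],0,1]], "newtons": 50}}

```text
t: 18.9
eef_pos: [515.3, -339.2, 57.3]
orientation: [[-0.976, 0.217, -0.001], [0.217, 0.976, 0.001], [0.002, 0.001, -1.0]]
force: [0.1, -0.0, -0.1]
opening: 95.2
finger_force: 0.0
```

Call:
{"fn": "apply_moves", "kwargs": {"moves": [[[0,0,0],0,0],[[0,0,0],0,0],[[0,0,0],0,0],[[0,0,0],0,0],[[0,0,0],0,0],[[0,0,0],0,0],[[0,0,0],0,0],[[0,0,0],0,0]]}}

```text
t: 19.57
eef_pos: [515.8, -339.6, 58.8]
orientation: [[-0.976, 0.217, 0.0], [0.217, 0.976, -0.0], [-0.0, -0.0, -1.0]]
force: [-0.6, 0.0, 0.3]
opening: 46.9
finger_force: 0.0
```

Call:
{"fn": "apply_moves", "kwargs": {"moves": [[[0,0,0],0,0],[[0,0,0],0,0],[[0,0,0],0,0],[[0,0,0],0,0],[[0,0,0],0,0],[[0,0,0],0,0],[[0,0,0],0,0],[[0,0,0],0,0]]}}

```text
t: 20.23
eef_pos: [515.8, -339.5, 58.6]
orientation: [[-0.976, 0.217, -0.0], [0.217, 0.976, 0.0], [0.0, 0.0, -1.0]]
force: [-0.7, 0.2, -0.3]
opening: 11.6
finger_force: 50.0
```

Call:
{"fn": "apply_moves", "kwargs": {"moves": [[[0,0,0],0,0],[[0,0,0],0,0],[[0,0,-2],0,0],[[0,0,-4],0,0],[[0,0,-6],0,0],[[0,0,-8],0,0],[[0,0,-10],0,0],[[0,0,-10],0,0]]}}

```text
t: 20.9
eef_pos: [515.8, -339.6, 99.8]
orientation: [[-0.976, 0.217, 0.0], [0.217, 0.976, -0.0], [-0.0, -0.0, -1.0]]
force: [0.0, 0.1, -3.2]
opening: 12.1
finger_force: 50.0
```

```bash
cat >> h.py <<'E'
def held(c):
    """guard in the hand: bright outline of its roof near the fingers"""
    from bench import telemetry
    s=telemetry.sense();print("t",round(s["t"],2),np.round(s["eef_pos"],1),"F",np.round(s["force"],1),"T",np.round(s["ft_torque"],2),"open",round(s["opening"],1),s["finger_force"])
    k,e=blob(c,260,235,(0,0,170));p=cv2.approxPolyDP(k,2,True)[:,0];print(p.tolist())
    R,t=s["orientation"],s["eef_pos"]
    for x,y,z in((22-24,-50,2),(22-24,50,2),(-24-22,-50,2),(-24-22,50,2)): # roof corners in tool axes if gripped at -24
        print(np.round(proj(c,t+R@[x+22+0,y,4 if z else 0])),end=" ")
    print()
E
python3 - <<'E'
from h import *
held(snap("wrist","w10"))
E
```

```text
t 20.95 [ 517.2 -340.7  102.7] F [ 0.2 -0.5 -1.2] T [ 0.09 -0.11 -0.01] open 11.6 49.99506711959839Traceback (most recent call last):
  File "<stdin>", line 2, in <module>
  File "h.py", line 42, in held
    k,e=blob(c,260,235,(0,0,170));p=cv2.approxPolyDP(k,2,True)[:,0];print(p.tolist())
        ~~~~^^^^^^^^^^^^^^^^^^^^^
  File "h.py", line 36, in blob
    k=max(cs,key=cv2.contourArea);k=cv2.convexHull(k) if hull else k
ValueError: max() iterable argument is empty
```

```bash
cat >> h.py <<'E'
def cols(c,us,v0=200,v1=285):
    g=cv2.GaussianBlur(c["image"],(3,3),0)[...,1].astype(int)
    for u in us: print(u,[int(x) for x in g[v0:v1:3,u]])
E
python3 - <<'E'
from h import *
from bench import telemetry
c=snap("wrist","w11");s=telemetry.sense();R,t=s["orientation"],s["eef_pos"];print(np.round(t,1))
for x,y,z in((-1,-50,57),(-1,50,57),(-1,-50,4),(-1,50,4),(0,0,0)): print((x,y,z),np.round(proj(c,t+R@[x,y,z])))
cols(c,(190,210,230,250,310,330,350,370),200,300)
E
```

```text
[ 517.4 -340.8  102.2]
(-1, -50, 57) [204. 225.]
(-1, 50, 57) [354. 225.]
(-1, -50, 4) [184. 256.]
(-1, 50, 4) [375. 256.]
(0, 0, 0) [280. 257.]
190 [124, 122, 123, 121, 122, 103, 91, 91, 91, 93, 92, 92, 92, 92, 102, 133, 142, 145, 86, 51, 52, 51, 50, 52, 50, 50, 49, 51, 57, 74, 73, 79, 81, 80]
210 [122, 121, 122, 123, 122, 94, 92, 91, 138, 154, 147, 145, 144, 146, 144, 144, 143, 145, 85, 51, 51, 52, 52, 50, 52, 50, 51, 51, 56, 73, 74, 79, 81, 82]
230 [120, 122, 122, 120, 118, 91, 90, 94, 144, 155, 157, 153, 145, 146, 144, 144, 143, 145, 87, 51, 52, 50, 50, 52, 52, 50, 51, 51, 57, 73, 73, 79, 82, 81]
250 [121, 120, 119, 121, 118, 102, 93, 115, 146, 156, 156, 154, 153, 156, 146, 100, 48, 29, 40, 47, 48, 43, 43, 69, 146, 167, 175, 181, 173, 178, 170, 174, 166, 175]
310 [118, 121, 122, 120, 121, 123, 121, 120, 141, 155, 156, 156, 153, 156, 152, 153, 150, 146, 77, 52, 51, 51, 51, 51, 58, 68, 79, 92, 105, 114, 118, 124, 129, 137]
330 [122, 121, 120, 122, 122, 120, 119, 121, 139, 155, 157, 156, 154, 156, 152, 152, 151, 152, 88, 51, 51, 51, 51, 51, 52, 51, 51, 51, 57, 73, 73, 79, 82, 82]
350 [120, 121, 122, 122, 119, 120, 121, 122, 136, 147, 155, 157, 154, 155, 149, 152, 151, 147, 87, 51, 51, 52, 51, 51, 50, 48, 52, 50, 55, 74, 73, 78, 82, 82]
370 [122, 122, 120, 119, 120, 120, 120, 120, 122, 120, 118, 122, 124, 122, 121, 120, 122, 140, 89, 52, 51, 51, 51, 50, 50, 50, 52, 50, 57, 74, 74, 78, 80, 81]
```

Run:
```python
from h import *
plan([499.4,-36,190],189.4)
```

```text
[[[5.0, 18.0, -6.0], np.float64(-1.4), 1], [[5.0, 19.0, -5.0], np.float64(-1.4), 1], [[4.0, 18.0, -6.0], np.float64(-1.4), 1], [[4.0, 19.0, -5.0], np.float64(-1.4), 1], [[3.0, 19.0, -6.0], np.float64(-1.4), 1], [[3.0, 19.0, -5.0], np.float64(-1.4), 1], [[3.0, 19.0, -6.0], np.float64(-1.4), 1], [[2.0, 19.0, -5.0], np.float64(-1.4), 1]]
[[[1.0, 19.0, -6.0], np.float64(-1.4), 1], [[1.0, 19.0, -6.0], np.float64(-1.4), 1], [[1.0, 19.0, -5.0], np.float64(-1.4), 1], [[0.0, 19.0, -6.0], np.float64(-1.4), 1], [[-0.0, 19.0, -5.0], np.float64(-1.4), 1], [[-1.0, 19.0, -6.0], np.float64(-1.4), 1], [[-1.0, 19.0, -5.0], np.float64(-1.4), 1], [[-2.0, 19.0, -6.0], np.float64(-1.4), 1]]
end [499.6 -35.8 190. ] yaw0 167.49 pos [ 517.4 -340.8  102.2]
```

Call:
{"fn": "apply_moves", "kwargs": {"moves": [[[5,18,-10],-1.4,0],[[5,19,-12],-1.4,0],[[4,18,-12],-1.4,0],[[4,19,-12],-1.4,0],[[3,19,-12],-1.4,0],[[3,19,-12],-1.4,0],[[3,19,-10],-1.4,0],[[2,19,-8],-1.4,0]]}}

```text
t: 21.67
eef_pos: [506.9, -186.0, 187.9]
orientation: [[-1.0, 0.022, 0.001], [0.022, 1.0, -0.001], [-0.001, -0.001, -1.0]]
force: [-0.2, 0.5, -3.8]
opening: 11.9
finger_force: 50.0
```

Call:
{"fn": "apply_moves", "kwargs": {"moves": [[[1,19,0],-1.4,0],[[1,19,0],-1.4,0],[[1,19,0],-1.4,0],[[0,19,0],-1.4,0],[[0,19,0],-1.4,0],[[-1,19,0],-1.4,0],[[-1,19,0],-1.4,0],[[-2,19,0],-1.4,0]]}}

```text
t: 22.33
eef_pos: [498.0, -33.9, 186.8]
orientation: [[-0.985, -0.173, 0.0], [-0.173, 0.985, -0.0], [-0.0, -0.0, -1.0]]
force: [0.8, -0.0, -4.3]
opening: 11.5
finger_force: 50.0
```

Call:
{"fn": "apply_moves", "kwargs": {"moves": [[[0,0,0],0,0],[[0,0,0],0,0],[[0,0,0],0,0],[[0,0,0],0,0],[[0,0,0],0,0],[[0,0,0],0,0],[[0,0,0],0,0],[[0,0,0],0,0]]}}

```text
t: 23.0
eef_pos: [498.3, -35.2, 186.6]
orientation: [[-0.985, -0.171, -0.0], [-0.171, 0.985, 0.0], [0.0, 0.0, -1.0]]
force: [-0.1, 0.0, -3.8]
opening: 11.3
finger_force: 50.0
```

Run:
```python
from h import *
from bench import telemetry
c=snap("wrist","w12");s=telemetry.sense();R,t=s["orientation"],s["eef_pos"];print(s['t'],np.round(t,1),np.round(s["ft_torque"],2),s["opening"])
for x,y,z in((0,-50,58.6),(0,50,58.6)): print((x,y,z),np.round(proj(c,t+R@[x,y,z]),1))
cols(c,(200,205,210,230,330,350,355,360),209,245)
plan([591.7,-20.7,190],189.4,n=8)
```

```text
23.05 [498.3 -35.1 186.6] [ 0.05 -0.06  0.04] 11.847129298546875
(0, -50, 58.6) [204.5 222.9]
(0, 50, 58.6) [354.2 222.9]
200 [115, 117, 116, 114, 116, 117, 120, 132, 136, 137, 137, 136]
205 [115, 117, 116, 113, 115, 131, 139, 139, 137, 136, 138, 136]
210 [115, 115, 116, 112, 115, 131, 139, 138, 137, 137, 138, 136]
230 [115, 115, 114, 115, 113, 131, 139, 139, 138, 137, 139, 136]
330 [115, 114, 113, 114, 113, 127, 138, 140, 139, 137, 139, 136]
350 [112, 114, 115, 113, 116, 126, 138, 139, 140, 138, 139, 136]
355 [113, 114, 115, 113, 115, 113, 119, 135, 140, 138, 139, 136]
360 [114, 113, 114, 114, 115, 113, 113, 114, 114, 126, 138, 136]
[[[-11.8, -0.2, -0.4], np.float64(0.1), 1], [[-11.8, -0.2, -0.4], np.float64(0.1), 1], [[-11.8, -0.2, -0.5], np.float64(0.1), 1], [[-11.8, -0.2, -0.4], np.float64(0.1), 1], [[-11.8, -0.1, -0.4], np.float64(0.1), 1], [[-11.8, -0.1, -0.4], np.float64(0.1), 1], [[-11.9, -0.1, -0.5], np.float64(0.1), 1], [[-11.8, -0.1, -0.4], np.float64(0.1), 1]]
end [591.7 -20.7 190. ] yaw0 -170.14 pos [498.3 -35.1 186.6]
```

Call:
{"fn": "apply_moves", "kwargs": {"moves": [[[-6,0,-2],0,0],[[-12,0,-2],0,0],[[-14,0,0],0,0],[[-14,-1,0],0,0],[[-14,0,0],0,0],[[-13,0,0],0,0],[[-9,0,0],0,0],[[-6,0,0],0,0]]}}

```text
t: 23.72
eef_pos: [586.3, -20.5, 190.6]
orientation: [[-0.985, -0.172, 0.0], [-0.172, 0.985, 0.0], [-0.0, 0.0, -1.0]]
force: [-0.5, -0.5, -2.6]
opening: 12.0
finger_force: 50.0
```

Call:
{"fn": "apply_moves", "kwargs": {"moves": [[[-4,0,0],0,0],[[-2,0,0],0,0],[[0,0,0],0,0],[[0,0,0],0,0],[[0,0,0],0,0],[[0,0,0],0,0],[[0,0,0],0,0],[[0,0,0],0,0]]}}

```text
t: 24.38
eef_pos: [590.9, -19.7, 190.8]
orientation: [[-0.985, -0.172, 0.0], [-0.172, 0.985, -0.0], [-0.0, -0.0, -1.0]]
force: [0.2, -0.1, -3.6]
opening: 11.5
finger_force: 50.0
```

Run:
```python
from h import *
from bench import telemetry
c=snap("wrist","w13");s=telemetry.sense();R,t=s["orientation"],s["eef_pos"];print(s['t'],np.round(t,1),np.round(s["force"],1),np.round(np.degrees(np.arctan2(R[1,0],R[0,0])),2))
o=np.array([617.8,-16.4]);a=np.radians(9.4);e=np.array([np.cos(a),np.sin(a)]);n=np.array([-e[1],e[0]])
print("TCP local",np.round([(t[:2]-o)@e,(t[:2]-o)@n],1))
for x,y in((-12,-95),(-12,95),(-12,-60),(-12,60),(12,-95),(12,95)): print((x,y),np.round(proj(c,[*(o+x*e+y*n),115]),1))
print("foot",np.round(proj(c,t+R@[0,50,58.6]),1),np.round(proj(c,t+R@[0,-50,58.6]),1))
cols(c,(180,192,200,215,345,360,366,372),180,255)
```

```text
24.4333 [591.  -19.8 190.8] [ 0.1 -0.4 -3.3] -170.12
TCP local [-27.    1.1]
(-12, -95) [146.4 234.4]
(-12, 95) [408.4 236.6]
(-12, -60) [194.7 234.8]
(-12, 60) [360.2 236.2]
(12, -95) [149.1 265. ]
(12, 95) [405.1 267.1]
foot [354.1 223. ] [204.3 222.9]
180 [167, 167, 164, 162, 161, 161, 159, 182, 198, 197, 194, 194, 192, 191, 188, 161, 163, 164, 171, 201, 202, 200, 202, 200, 193]
192 [166, 165, 164, 164, 164, 164, 165, 185, 206, 206, 206, 205, 204, 204, 204, 195, 164, 165, 171, 201, 191, 168, 164, 162, 161]
200 [167, 166, 165, 165, 164, 165, 166, 183, 208, 208, 207, 206, 206, 205, 205, 197, 165, 165, 164, 165, 165, 163, 165, 162, 161]
215 [167, 167, 167, 167, 166, 165, 165, 185, 206, 206, 206, 207, 207, 206, 204, 169, 166, 166, 164, 165, 165, 162, 165, 162, 162]
345 [167, 166, 167, 166, 166, 167, 167, 167, 168, 168, 168, 168, 168, 168, 167, 166, 165, 168, 166, 165, 166, 163, 164, 162, 161]
360 [177, 167, 167, 168, 167, 167, 167, 168, 168, 169, 168, 167, 166, 167, 167, 167, 166, 166, 169, 182, 167, 163, 164, 162, 161]
366 [195, 167, 167, 167, 165, 166, 166, 166, 167, 166, 166, 166, 167, 167, 167, 167, 166, 167, 172, 227, 251, 241, 196, 163, 161]
372 [209, 174, 168, 166, 166, 166, 166, 165, 166, 163, 163, 162, 160, 158, 156, 152, 164, 168, 172, 227, 251, 251, 252, 249, 236]
```

Bar edge and leg line up as predicted: the bar's front edge is at v≈236 against 236 expected. The guard's centre is about 4.5 mm in front of the bar's centre line, so both legs clear. Descending in steps, with a force check at each.

Call:
{"fn": "apply_moves", "kwargs": {"moves": [[[-0.5,0,2],0,0],[[0,0,3],0,0],[[0,0,3],0,0],[[0,0,3],0,0],[[0,0,3],0,0],[[0,0,2],0,0],[[0,0,0],0,0],[[0,0,0],0,0]]}}

```text
t: 25.1
eef_pos: [591.5, -19.6, 174.4]
orientation: [[-0.985, -0.172, -0.0], [-0.172, 0.985, 0.0], [0.0, 0.0, -1.0]]
force: [-0.0, -0.2, -3.6]
opening: 11.3
finger_force: 50.0
```

Call:
{"fn": "apply_moves", "kwargs": {"moves": [[[0,0,2],0,0],[[0,0,2],0,0],[[0,0,2],0,0],[[0,0,2],0,0],[[0,0,2],0,0],[[0,0,1],0,0],[[0,0,0],0,0],[[0,0,0],0,0]]}}

```text
t: 25.77
eef_pos: [591.6, -19.6, 163.5]
orientation: [[-0.985, -0.172, -0.0], [-0.172, 0.985, 0.0], [0.0, 0.0, -1.0]]
force: [0.0, -0.6, -3.7]
opening: 11.3
finger_force: 50.0
```

Call:
{"fn": "apply_moves", "kwargs": {"moves": [[[0,0,4],0,0],[[0,0,5],0,0],[[0,0,5],0,0],[[0,0,5],0,0],[[0,0,5],0,0],[[0,0,4],0,0],[[0,0,3],0,0],[[0,0,2],0,0]]}}

```text
t: 26.43
eef_pos: [591.3, -19.6, 129.9]
orientation: [[-0.985, -0.172, -0.001], [-0.172, 0.985, 0.0], [0.001, 0.0, -1.0]]
force: [0.6, 0.5, -3.9]
opening: 11.8
finger_force: 50.0
```

Call:
{"fn": "apply_moves", "kwargs": {"moves": [[[0,0,2],0,0],[[0,0,2],0,0],[[0,0,1],0,0],[[0,0,1],0,0],[[0,0,0],0,0],[[0,0,0],0,0],[[0,0,0],0,0],[[0,0,0],0,0]]}}

```text
t: 27.1
eef_pos: [591.7, -19.6, 124.8]
orientation: [[-0.985, -0.172, 0.0], [-0.172, 0.985, -0.0], [-0.0, -0.0, -1.0]]
force: [-0.3, -0.1, -2.8]
opening: 11.8
finger_force: 50.0
```

Call:
{"fn": "apply_moves", "kwargs": {"moves": [[[0,0,0.5],0,0],[[0,0,0.5],0,0],[[0,0,0.5],0,0],[[0,0,0.5],0,0],[[0,0,0],0,0],[[0,0,0],0,0],[[0,0,0],0,0],[[0,0,0],0,0]]}}

```text
t: 27.77
eef_pos: [591.6, -19.6, 122.7]
orientation: [[-0.985, -0.172, 0.0], [-0.172, 0.985, 0.0], [-0.0, 0.0, -1.0]]
force: [0.5, -0.3, -4.4]
opening: 11.7
finger_force: 50.0
```

Call:
{"fn": "apply_moves", "kwargs": {"moves": [[[0,0,0.5],0,0],[[0,0,0.5],0,0],[[0,0,0.5],0,0],[[0,0,0],0,0],[[0,0,0],0,0],[[0,0,0],0,0],[[0,0,0],0,0],[[0,0,0],0,0]]}}

```text
t: 28.43
eef_pos: [591.7, -19.6, 121.6]
orientation: [[-0.985, -0.172, 0.0], [-0.172, 0.985, -0.0], [-0.0, -0.0, -1.0]]
force: [-2.6, 0.2, 0.7]
opening: 11.5
finger_force: 50.0
```

Call:
{"fn": "apply_moves", "kwargs": {"moves": [[[0,0,0],0,0],[[0,0,0],0,0],[[0,0,0],0,0],[[0,0,0],0,0],[[0,0,0],0,0.14],[[0,0,0],0,0.16],[[0,0,0],0,0.2],[[0,0,0],0,0.25]], "newtons": 4}}

```text
t: 29.1
eef_pos: [591.8, -19.7, 121.0]
orientation: [[-0.985, -0.172, 0.001], [-0.172, 0.985, -0.0], [-0.0, -0.0, -1.0]]
force: [0.5, -0.5, 0.8]
opening: 21.1
finger_force: 0.0
```

Call:
{"fn": "apply_moves", "kwargs": {"moves": [[[0,0,0],0,0.3],[[0,0,0],0,0.35],[[0,0,0],0,0.4],[[0,0,0],0,0.45],[[0,0,0],0,0.45],[[0,0,0],0,0.45],[[0,0,0],0,0.45],[[0,0,0],0,0.45]]}}

```text
t: 29.77
eef_pos: [591.6, -19.6, 121.2]
orientation: [[-0.985, -0.172, 0.0], [-0.172, 0.985, 0.0], [-0.0, 0.0, -1.0]]
force: [-0.8, -0.2, 0.7]
opening: 43.1
finger_force: 0.0
```

Run:
```python
from h import *
from bench import telemetry
c=snap("wrist","w14");s=telemetry.sense();R,t=s["orientation"],s["eef_pos"];print(s['t'],np.round(t,1),np.round(s["force"],1),s["opening"])
print("foot",np.round(proj(c,t+R@[-.3,50,58.6]),1),np.round(proj(c,t+R@[-.3,-50,58.6]),1))
cols(c,(200,210,230,330,345,350),209,255)
```

```text
29.8167 [591.6 -19.6 121.1] [ 0.   0.2 -0.8] 42.52631186810534
foot [354.1 223.3] [204.4 223.2]
200 [165, 165, 165, 164, 164, 164, 164, 165, 164, 163, 165, 164, 163, 162, 165, 167]
210 [165, 165, 164, 164, 165, 165, 166, 166, 165, 164, 165, 163, 163, 163, 162, 116]
230 [166, 166, 165, 166, 199, 184, 166, 166, 131, 35, 34, 38, 44, 48, 48, 46]
330 [168, 168, 167, 167, 166, 165, 164, 166, 158, 98, 52, 34, 34, 32, 35, 39]
345 [168, 168, 167, 167, 167, 166, 165, 166, 168, 164, 166, 164, 163, 162, 152, 87]
350 [165, 165, 166, 167, 168, 167, 165, 166, 167, 165, 166, 164, 164, 162, 164, 167]
```

Call:
{"fn": "apply_moves", "kwargs": {"moves": [[[3,0,0],0,0.45],[[6,0,0],0,0.45],[[10,0,0],0,0.45],[[14,0,0],0,0.45],[[16,0,0],0,0.45],[[18,0,-5],0,0.45],[[18,0,-15],0,0.45],[[18,0,-20],0,0.45]]}}

```text
t: 30.48
eef_pos: [487.0, -37.1, 159.3]
orientation: [[-0.985, -0.172, -0.005], [-0.172, 0.985, 0.001], [0.004, 0.002, -1.0]]
force: [-0.4, 0.5, -0.2]
opening: 42.7
finger_force: 0.0
```

Call:
{"fn": "apply_moves", "kwargs": {"moves": [[[10,-15,-25],0,0.6],[[0,-30,-20],0,0.6],[[0,-30,-10],0,0.6],[[0,-30,0],0,0.6],[[0,-30,0],0,0.6],[[0,-30,0],0,0.6],[[0,-30,0],0,0.6],[[0,-20,0],0,0.6]]}}

```text
t: 31.15
eef_pos: [516.3, -253.0, 216.1]
orientation: [[-0.985, -0.17, -0.0], [-0.17, 0.985, -0.001], [0.0, -0.001, -1.0]]
force: [-0.1, 0.4, -0.7]
opening: 57.1
finger_force: 0.0
```

Run:
```python
from h import *
from bench import telemetry
t=snap("top","t15");s=snap("scene","s15");w=snap("wrist","w15");q=telemetry.sense();print(q['t'],np.round(q['eef_pos'],1),np.round(q['force'],1))
o=np.array([617.8,-16.4]);a=np.radians(9.4);e=np.array([np.cos(a),np.sin(a)]);n=np.array([-e[1],e[0]])
W=lambda x,y,z:[*(o+x*e+y*n),z]
g0=load("top0")["image"].astype(int);d=np.abs(t["image"].astype(int)-g0).max(2)
for name,c,c0 in(("top",t,load("top0")),("scene",s,load("scene0"))):
    d=(np.abs(c["image"].astype(int)-c0["image"].astype(int)).max(2)>25).astype(np.uint8)
    k,_=cv2.findContours(d,cv2.RETR_EXTERNAL,cv2.CHAIN_APPROX_NONE)
    print(name,"changed",[cv2.boundingRect(x) for x in k if cv2.contourArea(x)>12])
    print(" expect roof corners",[np.round(proj(c,W(-4+x,y,118))).tolist() for x in(-22,22) for y in(-50,50)],"tab top",[np.round(proj(c,W(-4+x,0,160))).tolist() for x in (-22,22)])
```

```text
31.3 [ 516.3 -251.6  215.8] [-0.9  0.7 -0.4]
top changed [(207, 391, 59, 29), (314, 386, 55, 26), (190, 380, 27, 33), (259, 369, 14, 29), (240, 369, 4, 8), (174, 367, 28, 36), (398, 347, 83, 67), (269, 282, 166, 138), (434, 242, 119, 152), (511, 235, 27, 13), (557, 226, 3, 16), (290, 216, 26, 25), (195, 209, 166, 197), (198, 208, 14, 16), (414, 207, 15, 23), (335, 206, 51, 100), (434, 204, 74, 43), (171, 201, 27, 27), (268, 175, 15, 6), (291, 173, 20, 7), (281, 168, 8, 5), (267, 162, 30, 7), (336, 144, 77, 67)]
 expect roof corners [[299.0, 175.0], [269.0, 180.0], [297.0, 162.0], [267.0, 167.0]] tab top [[284.0, 174.0], [282.0, 161.0]]
scene changed [(335, 281, 39, 34), (257, 238, 3, 15), (229, 236, 21, 19), (236, 230, 13, 17), (256, 221, 14, 16), (243, 218, 5, 6), (268, 207, 33, 27), (213, 198, 9, 16), (356, 197, 12, 6), (361, 190, 24, 14), (171, 0, 299, 202)]
 expect roof corners [[246.0, 218.0], [269.0, 231.0], [235.0, 223.0], [258.0, 237.0]] tab top [[257.0, 212.0], [246.0, 218.0]]
```

The changes are only where expected: the flange moved from its old place to the slim post, and the guard now shows on the bar. I'll take one closer look from above for level and seating, measuring it numerically.

Call:
{"fn": "apply_moves", "kwargs": {"moves": [[[-10,10,-14],0,0.6],[[-12,10,-14],0,0.6],[[-14,12,-14],0,0.6],[[-14,14,-14],0,0.6],[[-14,20,-14],0,0.6],[[-14,20,-10],0,0.6],[[-14,20,-8],0,0.6],[[-14,20,-2],0,0.6]]}}

```text
t: 31.97
eef_pos: [600.8, -105.0, 310.0]
orientation: [[-0.985, -0.174, 0.004], [-0.174, 0.985, -0.0], [-0.004, -0.001, -1.0]]
force: [0.0, 0.7, 0.2]
opening: 57.2
finger_force: 0.0
```

Call:
{"fn": "apply_moves", "kwargs": {"moves": [[[-14,18,0],0,0.6],[[-14,18,0],0,0.6],[[-14,18,0],0,0.6],[[-14,18,0],0,0.6],[[-14,16,0],0,0.6],[[-12,10,0],0,0.6],[[0,0,0],0,0.6],[[0,0,0],0,0.6]]}}

```text
t: 32.63
eef_pos: [663.8, 3.8, 306.7]
orientation: [[-0.985, -0.174, -0.0], [-0.174, 0.985, -0.0], [0.0, -0.0, -1.0]]
force: [-0.2, -0.5, 0.3]
opening: 57.2
finger_force: 0.0
```

Run:
```python
from h import *
from bench import telemetry
c=snap("wrist","w16");q=telemetry.sense();print(q['t'],np.round(q['eef_pos'],1))
o=np.array([617.8,-16.4]);a=np.radians(9.4);e=np.array([np.cos(a),np.sin(a)]);n=np.array([-e[1],e[0]])
W=lambda x,y,z:[*(o+x*e+y*n),z]
print("roof",[np.round(proj(c,W(-4+x,y,118))).tolist() for x,y in((-22,-50),(-22,50),(22,50),(22,-50))],"tab",[np.round(proj(c,W(-4+x,0,160))).tolist() for x in(-22,22)],"feet",[np.round(proj(c,W(-26,y,63))).tolist() for y in (-50,50)],"light",np.round(proj(c,W(14,0,240))))
u0,v0=proj(c,W(-14,-25,118));h=cv2.cvtColor(c["image"],cv2.COLOR_RGB2HSV);print(h[int(v0),int(u0)])
u1,_=proj(c,W(-14,25,118))
for u in (u0-20,u0,u0+12,u1-12,u1,u1+20): 
    g=cv2.GaussianBlur(c["image"],(3,3),0)[...,1];print(int(u),int(v0)-40,[int(x) for x in g[int(v0)-40:int(v0)+40:2,int(u)]])
for v in(v0-4,v0+6): print("row",int(v),int(u0)-40,[int(x) for x in g[int(v),int(u0)-40:int(u1)+40:3]])
```

```text
32.6833 [663.6   2.9 306.6]
roof [[215.0, 108.0], [319.0, 109.0], [317.0, 155.0], [217.0, 154.0]] tab [[265.0, 108.0], [265.0, 160.0]] feet [[224.0, 108.0], [313.0, 109.0]] light [261. 169.]
[ 60   7 144]
221 80 [88, 87, 83, 67, 63, 61, 63, 87, 113, 114, 114, 113, 113, 113, 116, 138, 144, 145, 146, 146, 144, 145, 147, 146, 146, 147, 145, 145, 144, 143, 147, 147, 147, 148, 146, 146, 148, 137, 113, 108]
241 80 [64, 64, 63, 63, 62, 63, 63, 83, 111, 113, 113, 112, 112, 112, 116, 136, 145, 146, 147, 147, 145, 145, 146, 147, 148, 148, 146, 146, 145, 145, 148, 147, 148, 148, 145, 146, 148, 138, 112, 107]
253 80 [71, 64, 63, 62, 63, 64, 62, 84, 112, 114, 113, 113, 112, 113, 115, 136, 145, 146, 147, 147, 145, 145, 146, 147, 148, 147, 146, 146, 145, 145, 148, 148, 148, 148, 146, 153, 185, 180, 150, 119]
280 80 [88, 90, 90, 85, 72, 64, 64, 78, 109, 114, 115, 114, 114, 113, 118, 162, 186, 187, 189, 190, 187, 187, 188, 190, 191, 190, 188, 188, 188, 188, 191, 191, 191, 190, 189, 188, 190, 182, 155, 147]
292 80 [88, 87, 90, 90, 90, 83, 68, 78, 108, 114, 114, 113, 113, 113, 118, 162, 186, 187, 189, 190, 187, 187, 188, 190, 191, 190, 189, 188, 188, 189, 190, 191, 191, 191, 190, 188, 189, 182, 155, 147]
312 80 [89, 89, 88, 87, 89, 89, 83, 76, 107, 114, 114, 113, 113, 113, 116, 156, 186, 187, 188, 189, 188, 187, 187, 189, 191, 190, 189, 188, 189, 189, 191, 192, 191, 191, 189, 188, 189, 185, 158, 148]
row 116 201 [109, 109, 110, 110, 110, 129, 147, 146, 146, 146, 146, 147, 147, 147, 147, 147, 147, 147, 147, 147, 182, 190, 192, 191, 179, 189, 189, 189, 188, 188, 189, 188, 189, 189, 188, 188, 188, 188, 188, 161, 111, 111, 110, 112]
row 126 201 [142, 142, 142, 142, 141, 143, 146, 147, 147, 147, 147, 147, 148, 148, 147, 147, 147, 147, 148, 146, 145, 149, 150, 147, 158, 189, 189, 190, 189, 190, 190, 190, 189, 190, 190, 189, 189, 189, 189, 181, 173, 173, 172, 172]
```

```bash
python3 -c "
from bench import order
print(order.job_done())"
```

```text
the job is handed in; nothing more can be done
None
```

I handed the job in at about 33 s: the flange sits neck up, flat on the slim post's base, and the guard then went level over the bar with one leg on each side; both are released, the gripper is clear, and nothing else appears to have moved.

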